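# Prove the cake display's pull-out shelf, then ticket and stock it

### The job

The cake display's pull-out shelf has just been refitted: while it is still empty, draw it by its handle slowly and evenly all the way out to the stop and all the way home, twice over, to feel for sticky spots, never yanking or slamming it. Then pull it fully out again, move every price-ticket clip from the napkin caddy's wall onto the shelf's upright price rail (squeeze it open, seat it right down on the edge with its ticket facing the glass, let it shut), and stand every biscuit jar from the bar mat upright on the shelf. Finally slide the loaded shelf fully home and leave everything else on the counter where it is.

Things in the scene. Friction and masses are not known exactly. Their poses are not given: they have to be found in the camera images.
- case: the cake display, fixed: a low white plinth 260 x 360 mm, open on the robot's side, with a curved glass on the far (customers') side, 245 mm high, near edge of the glass 35 mm beyond the origin in x. Origin under the runners; x points away from the robot (the way the shelf slides home), y along the display, z up. Place and heading differ from start to start.
- shelf (a joint): travel of the display's pull-out shelf: 0 = home, 0.20 m = out against its outer stop, drawn along the case's -x towards the robot. On drawer runners, about 2.5 N of drag; stays where it is left, no latch.
- shelf_handle (a point): middle of the shelf's bow handle: a level round steel bar 10 mm thick, 120 mm long along y, 50 mm above the counter, 50 mm off the shelf's wooden fascia (45 mm of finger room between; fascia top 67 mm above the counter). Moves with the shelf; axes as the case's. It is 147.5 mm from shelf_top towards -x.
- shelf_top (a point): middle of the top face of the shelf's wooden board, 55 mm above the counter; moves with the shelf; axes as the case's. Clear area 172 mm along x by 268 mm along y, edged by the fascia on the robot's side (12 mm above the board) and aluminium strips at the sides (30 mm). Price rail: the upright aluminium strip along the far edge, 5 mm thick, 280 mm long, its middle 87.5 mm from here in +x, its top 35 mm above the board.
- caddy: open steel napkin caddy, fixed, 100 x 160 x 85 mm high, walls 5 mm, napkins inside 61 mm high; origin under its centre, x across its short side, away from the robot. The price clips start on the top edge of its far (+x) wall, 47.5 mm from the origin, tickets outside. It stands left or right of the display, the jars on the other side.
- mat: flat black rubber bar mat, fixed, 270 x 130 x 1 mm, origin under its centre; the jars start on it
- clip1: sprung price-ticket clip, like a clothes peg on end: black plastic, steel spring barrel, 26 mm wide (along y), 45 g; may be absent. Two finger plates rise 40 mm above the origin, splayed to 37 mm over their tops; two jaws hang 24 mm below it, the ticket on the +x jaw. Origin: midway between the jaws, where the top of the wall or rail bears; x across the jaws towards the ticket, z up.
- clip1_lever (a joint): opening angle of clip1's jaws, rad: 0 = shut on a 5 mm wall with the jaws parallel, 0.5 = squeezed fully open, -0.15 = shut on nothing
- clip1_ticket (a point): middle of clip1's paper ticket (40 x 32 mm in a 44 x 36 mm clear holder), 8 mm to the clip's +x and 34 mm below its origin; the holder reaches 52 mm below the origin
- clip2: another clip, the same as clip1; may be absent. How they work: pinch the two finger plates together along x, 20 to 30 mm above the origin, with 10 N or more; fully squeezed they stand upright and parallel, 20 mm over all, and the jaws gape about 20 mm at their tips; let go and the spring shuts the jaws. The body's own x, z axes tip about 0.25 rad (ticket outwards) while it is squeezed.
- clip2_lever (a joint): opening angle of clip2's jaws, rad: 0 = shut on a 5 mm wall with the jaws parallel, 0.5 = squeezed fully open, -0.15 = shut on nothing
- clip2_ticket (a point): middle of clip2's paper ticket (40 x 32 mm in a 44 x 36 mm clear holder), 8 mm to the clip's +x and 34 mm below its origin; the holder reaches 52 mm below the origin
- clip3: another clip, the same as clip1 and clip2; may be absent
- clip3_lever (a joint): opening angle of clip3's jaws, rad: 0 = shut on a 5 mm wall with the jaws parallel, 0.5 = squeezed fully open, -0.15 = shut on nothing
- clip3_ticket (a point): middle of clip3's paper ticket (40 x 32 mm in a 44 x 36 mm clear holder), 8 mm to the clip's +x and 34 mm below its origin; the holder reaches 52 mm below the origin
- jar1: round clear jar of biscuits with a cork lid, 58 mm across, glass 56 mm and lid (54 mm across) 10 mm high, 66 mm in all, about 250 g; may be absent; origin under its centre, z up; starts standing on a flat black rubber bar mat
- jar2: another jar, the same as jar1; may be absent
- jar3: another jar, the same as jar1; may be absent
- cup: white espresso cup, 64 mm across, 60 mm high; origin under its centre; a bystander
- shaker: round green-glass sugar shaker with steel top, 66 mm across, 140 mm high, taller than the jars; origin under its centre; a bystander
- mouse: white computer mouse, 100 x 58 x 30 mm; origin under its centre; a bystander
- calculator: flat beige calculator, 140 x 75 x 15 mm; origin under its centre; a bystander
- card_terminal: black card-payment terminal, 165 x 78 x 45 mm; origin under its centre; a bystander
- teaspoon: steel teaspoon, 130 mm long, lying on the counter; a bystander
There are look-alikes about, which are no part of the job. What is shaped like the clip1 but yellow is not meant. What is shaped like the clip2 but purple is not meant.

How it is judged (in metres and radians):
On the way, in this order (a step that is already met when the one before it is completed fails the run):
1. the shelf, still empty, is drawn out to its outer stop (to within 7 mm) (value of joint shelf above 0.193 m and horizontal distance between each of clip1, clip2, clip3, jar1, jar2, jar3 and shelf_top above 0.165 m), for 0.1 s.
2. still empty, it is pushed fully home (to within 7 mm): the first stroke (value of joint shelf below 0.007 m and horizontal distance between each of clip1, clip2, clip3, jar1, jar2, jar3 and shelf_top above 0.165 m), for 0.1 s.
3. still empty, it is drawn out to its stop again (all of step 1), for 0.1 s.
4. and pushed fully home again: the second stroke (all of step 2), for 0.1 s.
5. it is drawn fully out, empty, for loading (all of step 3), for 0.1 s.
6. every price clip present is shut on the price rail and every jar present stands on the shelf, all released (x of clip1 in the frame of shelf_top between 0.0825 and 0.0925 m and y of clip1 in the frame of shelf_top between -0.132 and 0.132 m and z of clip1 in the frame of shelf_top between 0.031 and 0.044 m and angle between each of clip1, clip2, clip3's own z axis and vertical below 0.15 rad and x of each of clip1_ticket, clip2_ticket, clip3_ticket in the frame of shelf_top above 0.0905 m and value of joint clip1_lever between -0.08 and 0.1 rad and linear speed of each of clip1, clip2, clip3, jar1, jar2, jar3 below 0.03 m/s and contact force between the fingers and clip1 below 0.2 N and x of clip2 in the frame of shelf_top between 0.0825 and 0.0925 m and y of clip2 in the frame of shelf_top between -0.132 and 0.132 m and z of clip2 in the frame of shelf_top between 0.031 and 0.044 m and value of joint clip2_lever between -0.08 and 0.1 rad and contact force between the fingers and clip2 below 0.2 N and x of clip3 in the frame of shelf_top between 0.0825 and 0.0925 m and y of clip3 in the frame of shelf_top between -0.132 and 0.132 m and z of clip3 in the frame of shelf_top between 0.031 and 0.044 m and value of joint clip3_lever between -0.08 and 0.1 rad and contact force between the fingers and clip3 below 0.2 N and x of jar1 in the frame of shelf_top between -0.075 and 0.07 m and y of jar1 in the frame of shelf_top between -0.12 and 0.12 m and z of jar1 in the frame of shelf_top between -0.004 and 0.006 m and angle between each of jar1, jar2, jar3's own z axis and vertical below 0.1 rad and contact force between the fingers and jar1 below 0.2 N and x of jar2 in the frame of shelf_top between -0.075 and 0.07 m and y of jar2 in the frame of shelf_top between -0.12 and 0.12 m and z of jar2 in the frame of shelf_top between -0.004 and 0.006 m and contact force between the fingers and jar2 below 0.2 N and x of jar3 in the frame of shelf_top between -0.075 and 0.07 m and y of jar3 in the frame of shelf_top between -0.12 and 0.12 m and z of jar3 in the frame of shelf_top between -0.004 and 0.006 m and contact force between the fingers and jar3 below 0.2 N), for 0.2 s.
At the end, for the whole second after the job is handed in: The shelf is within 7 mm of home; every clip present is shut on the price rail, seated to within 9 mm of its top edge, upright within 0.15 rad, ticket on the glass side; every jar present stands upright (within 0.1 rad) on the shelf board inside its edges; all is released and at rest (all of step 6 and value of joint shelf below 0.007 m); the robot touches nothing.
It fails at once if the shelf is yanked or slammed (faster than 0.4 m/s) (velocity of joint shelf above 0.4 m/s or velocity of joint shelf below -0.4 m/s).
It fails at once if a bystander on the counter is moved by more than 30 mm (distance of any of cup, shaker, mouse, calculator, card_terminal, teaspoon from where it was at the start of the episode above 0.03 m).
Of clip1, clip2, clip3 only 2 to 3 are there at a start; the rules pass over those that are not, and their reading is None.
Of jar1, jar2, jar3 only 2 to 3 are there at a start; the rules pass over those that are not, and their reading is None.
At some moment in a run one of jar1, jar2, jar3 may be knocked a few centimetres aside while the robot is not near it.
It also fails if it takes over 210 s, if anything falls off the work surface, if the arm or the gripper's body presses on something with over 40 N, if the wrist force passes 120 N, or if a joint passes its speed limit or range.

### The arm

A 6-joint arm with a two-finger parallel gripper is mounted at the origin on the work surface. World frame = base frame: x ahead of the robot, y to its left, z up, the work surface at z = 0. Lengths are in mm, angles in degrees, forces in N, time in s.
With the tool pointing down it reaches from about 300 to 850 mm from the base axis. Payload 4.2 kg.
Tool frame: the origin (TCP) lies midway between the tips of the shut fingers; the grasp point (between the pads) lies 19 mm behind it (env.hold_point_z is the z of the grasp point in the tool frame, in mm); z points along the fingers, y is the direction in which the jaws open and shut (so a half turn about z gives the same grasp; the last joint's range is limited). The gripper opens to 91 mm and grips with 3 to 60 N. Pads are 32 mm wide; open, the fingers measure 118 mm over their backs; the gripper's body (76 mm by 178 mm) begins 60 mm behind the grasp point.
Start: joints at [-71.104, 18.312, 89.639, -0, 72.044, -1.146], TCP at [197.062, -540.194, 213.976] pointing down, gripper open.
Joint ranges: [-177.97, 177.97], [-48.28, 115.42], [12.27, 149.76], [-77.06, 257.06], [2.81, 150.46], [-146.56, 146.56]. Speed limits (degrees/s): [147.25, 147.25, 180, 180, 180, 180].

### API

Orientations are given as [roll, pitch, yaw] about the fixed x, y, z axes, in that order (R = Rz(yaw) Ry(pitch) Rx(roll)).
In Python, from workcell import env, grab_frame, camera_params, spotter gives the robot as it stands. The module is installed in compiled form; this text tells all that it offers.
- The arm moves only by the shell command python3 -m jog 'ROWS' [FORCE]. ROWS is text: rows parted by semicolons, each of 7 numbers parted by spaces: the turn, a rotation vector about the world's x, y, z in units of 5 degrees (1.0 is 5 degrees), then the shift along the world's x, y, z in units of 25 mm (1.0 is 25 mm), then the opening, from 0 (shut) to 1 (fully open). A call has 1 to 5 rows; each row is the pose to reach, as a shift and turn from the pose commanded when the call began; what a row does not reach only later rows make up. A row lasts 1/8 s, in which the tool goes at most 62.5 mm and 10.7 degrees, less where a joint would pass 70% of its speed; a pose out of reach is approached as far as the arm can. A call with a gripper value outside its range is refused whole. The fingers move at their own pace and stop on an object; FORCE is the grip in N (left out, the last holds). Time passes only in rows, so rows that repeat a pose let the fingers close. It gives the time, the measured TCP pose, the force and the opening at its end, in the units of the state.
- env.state(): the state, without advancing time (a new reading comes with each control period).
- grab_frame(name): name is "scene" or "side" or "wrist"; returns the picture (480x640x3 uint8, red, green, blue); there is no depth.
- camera_params(name): a dict with "K" (3x3 intrinsics, pixels), "rvec" (rotation vector, rad) and "tvec" (3), from world to camera coordinates, as OpenCV has them. Camera axes: x right, y down, z forward; pixel columns grow to the right and rows downward; lengths in mm; the calibration is good to about 2 mm. A picture is of the moment at which its call begins: read the wrist's pose just before it. camera_params takes no time and is no camera call; for the wrist camera it gives the pose at the moment of the call.
- env.job_done(): hands the job in, once; it reports no verdict.
Trained networks look in the newest picture that a camera, given by its name, has taken for a name from the list of things; names that differ only in an ending like _2 or _b are one class to them, and where a whole thing is asked for, a point or a joint stands for the part that bears it (a point fixed in the world has none). Each returns a list of dicts, best first, with "conf" (0 to 1); they miss things now and then, are a little off and sometimes report something else, mostly with a low value. They report only what shows in the picture. A call takes as long as a camera call. They do not tell look-alikes from the thing itself.
- spotter.look_for(query, camera): "box" ([left, top, width, height] in pixels, round what is visible of it).
- spotter.trace(query, camera): "region" (480x640 bool, what is visible of it) and "box" ([left, top, width, height] in pixels, round what is visible of it).
The state is a dict: "time_s": time; "qpos": joint angles; "qvel": joint speeds; "effort": joint torques, N m; "ee_pos": TCP position; "ee_rot": TCP orientation; "force": force on the tool from outside, world axes, zero at the start; "torque": the same for the moment, N m; "gripper_width": finger opening in mm.
Only numpy, scipy, OpenCV 4.12 (cv2) and the standard library are available. Lean on these libraries where they do the work, as an engineer would, in place of code of your own. Each camera call takes 0.05 s, during which the arm holds its last target. There are 200 camera calls.

## Working session

There is one attempt and no reset: what is moved stays moved. The work goes in short steps, Python scripts to look and compute and a shell command to move; the robot and the scene stay as the last step left them, time stands still between calls to the robot, and variables do not carry over. Pictures are saved under pics/ and viewed, about 12 in all and at most 16, crops included, and the job is handed in when it is done.

```bash
ls; mkdir -p pics; cat > h.py <<'E'
import numpy as np,cv2
from workcell import env,grab_frame,camera_params,spotter
def P(c):
    p=camera_params(c);return np.array(p['K'],float),np.array(p['rvec'],float).reshape(3),np.array(p['tvec'],float).reshape(3)
def ray(c,u,v,z):
    K,r,t=P(c);R=cv2.Rodrigues(r)[0];C=-R.T@t;d=R.T@np.linalg.inv(K)@[u,v,1];return C+d*(z-C[2])/d[2]
def proj(c,X):
    K,r,t=P(c);return cv2.projectPoints(np.array(X,float).reshape(-1,1,3),r,t,K,None)[0].reshape(-1,2)
def save(c,name,f=1):
    im=grab_frame(c);cv2.imwrite('pics/'+name,im[:,:,::-1]);return im
E
python3 - <<'E'
from h import *
save('scene','s0.png');save('side','d0.png')
for c in('scene','side'):
    K,r,t=P(c);R=cv2.Rodrigues(r)[0];print(c,(-R.T@t).round(),R[2].round(2),K[0,0])
    for q in['case','shelf_handle','caddy','mat','clip1','jar1','cup','shaker','mouse','calculator','card_terminal','teaspoon']:
        print(q,[(np.round(d['box']).astype(int).tolist(),round(d['conf'],2)) for d in spotter.look_for(q,c)][:6])
print(env.state()['ee_rot'],env.hold_point_z,env.state()['time_s'])
E
```

```text
pics
scene [1113.  466. 1240.] [-0.41 -0.34 -0.85] 522.8195139959363
case [([163, 239, 207, 194], 0.96), ([229, 236, 142, 136], 0.66)]
shelf_handle [([232, 239, 138, 134], 0.71), ([411, 313, 22, 24], 0.42), ([405, 288, 86, 83], 0.27)]
caddy [([408, 288, 85, 85], 0.73)]
mat [([197, 158, 91, 67], 0.65)]
clip1 [([445, 334, 23, 28], 0.87), ([469, 274, 38, 22], 0.68), ([410, 309, 25, 28], 0.64), ([522, 347, 27, 41], 0.6), ([424, 320, 28, 33], 0.56), ([408, 289, 82, 83], 0.37)]
jar1 [([248, 150, 26, 28], 0.82), ([230, 165, 22, 29], 0.71), ([218, 183, 16, 28], 0.65), ([193, 116, 46, 35], 0.65)]
cup [([406, 378, 27, 30], 0.89)]
shaker [([164, 184, 31, 41], 0.84), ([404, 288, 86, 82], 0.39), ([444, 334, 23, 28], 0.19)]
mouse [([427, 246, 35, 25], 0.85), ([427, 321, 26, 30], 0.71)]
calculator [([191, 118, 50, 36], 0.72)]
card_terminal [([283, 151, 53, 46], 0.64), ([422, 313, 11, 7], 0.58), ([454, 334, 16, 17], 0.22)]
teaspoon [([462, 385, 57, 30], 0.87)]
side [ 146.  977. 1145.] [ 0.29 -0.64 -0.71] 437.95511736512935
case [([191, 156, 143, 127], 0.96)]
shelf_handle [([249, 203, 88, 79], 0.77)]
[... 189 characters left out ...]
269, 294, 19, 20], 0.51)]
jar1 [([385, 185, 19, 24], 0.79), ([365, 183, 16, 22], 0.68), ([350, 180, 16, 17], 0.64), ([256, 296, 60, 75], 0.25), ([246, 202, 92, 82], 0.15)]
cup [([216, 307, 22, 26], 0.9), ([253, 318, 12, 19], 0.63), ([328, 151, 14, 32], 0.45)]
shaker [([341, 182, 71, 31], 0.74), ([275, 296, 8, 13], 0.64)]
mouse [([347, 309, 36, 31], 0.75), ([274, 293, 12, 20], 0.36), ([229, 356, 15, 43], 0.18)]
calculator [([393, 169, 34, 13], 0.8)]
card_terminal [([376, 211, 50, 33], 0.89), ([279, 300, 8, 14], 0.52), ([265, 304, 13, 21], 0.36)]
teaspoon [([225, 353, 19, 48], 0.6), ([245, 200, 92, 82], 0.41), ([385, 186, 16, 23], 0.29)]
[1.79993128e+02 2.18036643e-03 2.00424303e+01] -18.8 1.3
```

```bash
python3 - <<'E'
import cv2
a=cv2.imread('pics/s0.png')[100:440,150:570];cv2.imwrite('pics/v1.png',cv2.resize(a,(740,600),interpolation=3))
a=cv2.imread('pics/d0.png')[140:440,180:440];cv2.imwrite('pics/v2.png',cv2.resize(a,(520,600),interpolation=3))
E
```

```text
(no output)
```

View pics/v1.png

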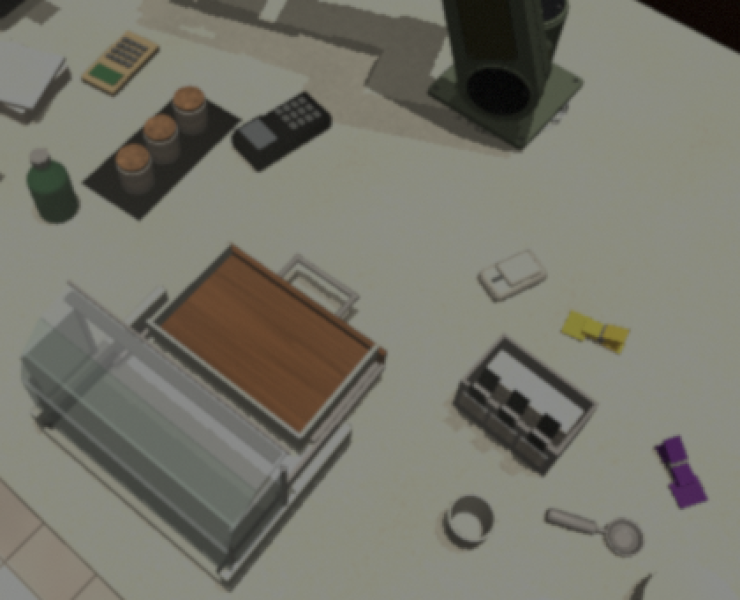

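View pics/v2.png

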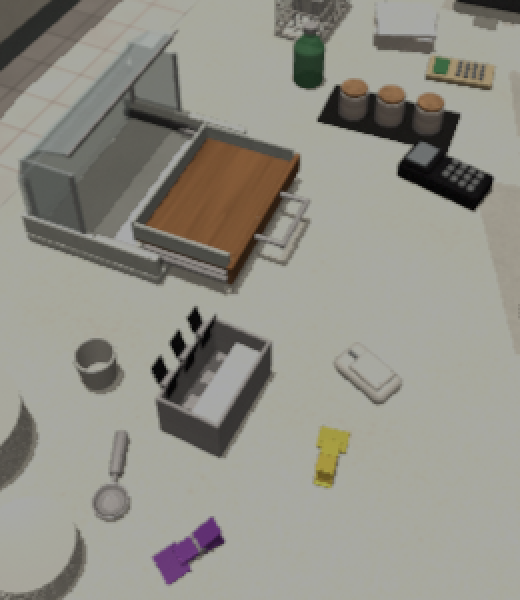

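Both views show the shelf already part-way out, with 3 clips on the caddy's far wall, 3 jars on the mat, and yellow and purple decoys lying loose on the counter. I'll fit rough poses from these corners.

```bash
cat >> h.py <<'E'
from scipy.optimize import least_squares
def tf(p,X):
    x,y,a=p;X=np.array(X,float);c,s=np.cos(a),np.sin(a)
    return np.c_[x+c*X[:,0]-s*X[:,1],y+s*X[:,0]+c*X[:,1],X[:,2]]
def fit(obs,p0):
    # obs: list of (proj fn, Nx3 model, Nx2 px)
    f=lambda p:np.concatenate([(pr(tf(p,X))-np.array(px)).ravel() for pr,X,px in obs])
    s=least_squares(f,p0,x_scale=[10,10,.1],loss='soft_l1');return s.x,f(s.x).reshape(-1,2)
E
python3 - <<'E'
from h import *
S=lambda l:[(150+u/1.762,100+v/1.765) for u,v in l]
D=lambda l:[(180+u/2,140+v/2) for u,v in l]
sc=lambda X:proj('scene',X); sd=lambda X:proj('side',X)
# y+ is left of robot; scene camera looks back at robot
Xs=[(-97.5,-140,67),(-97.5,140,67),(90,-140,90),(90,140,90)]
for (a,b) in((S([(232,247),(383,352),(148,322),(303,440)]),D([(299,155),(232,262),(203,125),(135,225)])),):
    p,r=fit([(sc,Xs,a),(sd,Xs,b)],[500,0,0]);print('shelf',p,np.degrees(p[2]),r.round(1).tolist())
Xc=[(-50,-80,85),(-50,80,85),(50,80,85),(50,-80,85)]
p,r=fit([(sc,Xc,S([(505,337),(597,405),(545,472),(457,392)]))],[500,300,0]);print('caddy',p,np.degrees(p[2]),r.round(1).tolist())
for u,v in S([(189,96),(160,125),(133,155)]):print('jar',ray('scene',u,v,67).round())
for u,v in D([(354,88),(391,95),(431,102)]):print('jar',ray('side',u,v,67).round())
for u,v in S([(488,380),(517,402),(549,425)]):print('clip',ray('scene',u,v,125).round())
for n,(u,v),z in zip(['mouse','cup','shaker','term'],S([(512,272),(470,518),(40,157),(283,130)]),[20,60,140,40]):print(n,ray('scene',u,v,z).round())
m=proj('scene',tf([0,0,0],[(0,0,0)]));print(m)
E
```

```text
shelf [6.87382014e+02 3.85705312e+01 4.27161946e-02] 2.4474576681684943 [[1.0, -1.3], [0.6, -2.6], [-0.8, 0.6], [-0.3, 0.1], [-1.1, 0.7], [0.7, 1.7], [-0.1, -2.1], [-3.1, -1.1]]
caddy [ 5.32242728e+02  3.75008887e+02 -1.00541629e-01] -5.760610983956492 [[-0.6, 2.4], [-0.3, 7.9], [2.7, -1.8], [-0.1, -3.2]]
jar [ 426. -367.   67.]
jar [ 503. -358.   67.]
jar [ 576. -346.   67.]
jar [ 574. -336.   67.]
jar [ 500. -347.   67.]
jar [ 423. -360.   67.]
clip [558. 322. 125.]
clip [559. 369. 125.]
clip [559. 418. 125.]
mouse [330. 233.  20.]
cup [702. 407.  60.]
shaker [ 704. -399.  140.]
term [ 361. -213.   40.]
[[435.79257081 149.55364582]]
```

```bash
python3 -m jog '0 0 2 1.2 2.4 0.5 0.35;0 0 4 2.3 4.7 1 0.35;0 0 6 3.5 7 1.5 0.35;0 0 8 4.6 9.3 2 0.35;0 0 10 5.8 11.6 2.5 0.35'; python3 -m jog '0 0 2 1.2 2.3 0.3 0.35;0 0 4 2.3 4.6 0.6 0.35;0 0 4.5 3.5 6.9 0.9 0.35;0 0 4.5 4.6 9.2 0.9 0.35;0 0 4.5 5.5 11.4 0.9 0.35'
python3 - <<'E'
from h import *
K,r,t=P('wrist');R=cv2.Rodrigues(r)[0];print((-R.T@t).round(1),R.round(2).tolist(),K.tolist(),env.state()['ee_pos'],env.state()['ee_rot'],env.state()['qpos'])
im=save('wrist','w1.png')
for z in (60,90):print(proj('wrist',[(540,32,50),(597,-101,67),(586,179,67),(784,-100,90),(772,183,90)]).round())
E
```

```text
time_s: 1.92
ee_pos: [334.6, -263.9, 273.7]
ee_rot: [179.9, 0.0, 70.3]
force: [1.7, 0.2, 0.3]
gripper_width: 44.1
time_s: 2.55
ee_pos: [470.3, 16.4, 296.0]
ee_rot: [179.9, 0.0, 92.6]
force: [1.4, -0.2, 0.3]
gripper_width: 32.0
[466.6  94.8 466.2] [[1.0, 0.05, 0.0], [0.04, -0.96, 0.28], [0.01, -0.28, -0.96]] [[392.3949365178529, 0.0, 319.1177438855869], [0.0, 392.3949365178529, 241.55729486230436], [0.0, 0.0, 1.0]] [470.33055442  16.36620033 296.01900862] [1.79915183e+02 2.25170140e-02 9.25518023e+01] [ 6.06707189e-01  6.17236105e+00  9.37938303e+01 -1.99311089e-02
  7.99482769e+01 -1.94164768e+00]
[[382. 201.]
 [423. 323.]
 [448.  51.]
 [602. 340.]
 [667.  52.]]
[[382. 201.]
 [423. 323.]
 [448.  51.]
 [602. 340.]
 [667.  52.]]
```

View pics/w1.png

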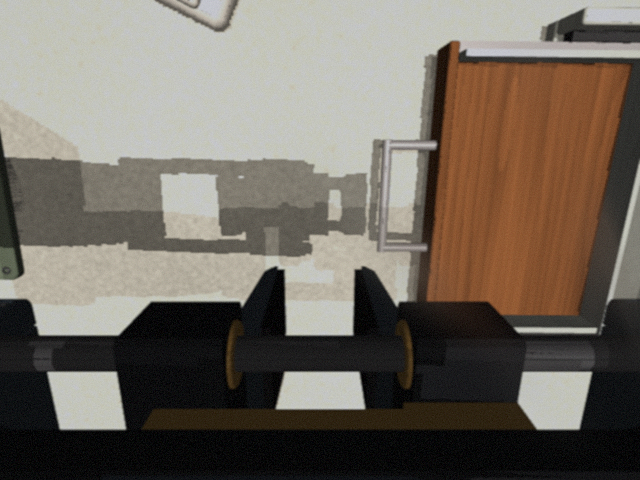

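The handle bar runs from about px (387,141) to (383,250), and the fascia's top corner is at (443,44).

```bash
python3 - <<'E'
from h import *
a,b=ray('wrist',387,141,52),ray('wrist',382.5,250,52);m=(a+b)/2;d=a-b
print(a,b,m,np.hypot(*d[:2]),np.degrees(np.arctan2(-d[0],d[1])))
for u,v,z in((443,44,67),(425,300,67)):print(ray('wrist',u,v,z))
E
```

```text
[539.45744728  94.71842289  52.        ] [545.80437391 -21.70588628  52.        ] [542.63091059  36.50626831  52.        ] 116.597183689077 3.1204179113931345
[580.3031982  184.35048324  67.        ]
[595.30958479 -72.44955011  67.        ]
```

```bash
python3 -m jog '0 0 0.1 2.89 0.74 -2.4 0.35;0 0 0.1 2.89 0.74 -4.8 0.35;0 0 0.1 2.89 0.74 -7 0.35;0 0 0.1 2.89 0.74 -9 0.35;0 0 0.1 2.89 0.74 -10.5 0.35'; python3 -m jog '0 0 0 0 0 0 0.35;0 0 0 0 0 0 0;0 0 0 0 0 0 0;0 0 0 0 0 0 0;0 0 0 0 0 0 0' 20
```

```text
time_s: 3.22
ee_pos: [540.2, 32.6, 30.2]
ee_rot: [-179.8, -0.0, 93.1]
force: [0.6, -0.2, 0.3]
gripper_width: 31.9
time_s: 3.85
ee_pos: [542.4, 32.8, 34.8]
ee_rot: [179.9, -0.0, 93.0]
force: [-2.4, -0.7, 6.8]
gripper_width: 9.5
```

```bash
python3 -m jog '0 0 0 -0.3 -0.02 0 0;0 0 0 -0.8 -0.04 0 0;0 0 0 -1.3 -0.07 0 0;0 0 0 -1.7 -0.09 0 0;0 0 0 -2 -0.11 0 0'
```

```text
time_s: 4.47
ee_pos: [493.1, 31.1, 34.8]
ee_rot: [179.7, -0.1, 93.0]
force: [2.9, 5.3, 7.8]
gripper_width: 9.1
```

```bash
python3 -m jog '0 0 0 -0.3 0.02 0 0;0 0 0 -0.6 0.01 0 0;0 0 0 -0.9 0 0 0;0 0 0 -1.2 -0.01 0 0;0 0 0 -1.5 -0.02 0 0'
```

```text
time_s: 5.1
ee_pos: [456.2, 29.8, 34.8]
ee_rot: [179.6, -0.0, 93.0]
force: [3.5, 0.8, 9.2]
gripper_width: 9.4
```

```bash
python3 -m jog '0 0 0 -0.3 -0.01 -0.05 0;0 0 0 -0.6 -0.02 -0.1 0;0 0 0 -0.9 -0.03 -0.1 0;0 0 0 -1.2 -0.04 -0.1 0;0 0 0 -1.4 -0.05 -0.1 0'
```

```text
time_s: 5.72
ee_pos: [442.2, 29.2, 34.8]
ee_rot: [177.2, 0.0, 93.0]
force: [41.1, 1.9, -25.6]
gripper_width: 27.5
```

```bash
python3 -m jog '0 0 0 0.3 0.01 0.05 0;0 0 0 0.5 0.02 0.1 0;0 0 0 0.6 0.03 0.1 0;0 0 0 0.7 0.03 0.1 0;0 0 0 0.7 0.03 0.1 0'
```

```text
time_s: 6.35
ee_pos: [450.8, 29.5, 36.5]
ee_rot: [178.2, 0.0, 93.0]
force: [23.7, -0.9, -4.8]
gripper_width: 9.6
```

```bash
python3 -m jog '0 0 0 0.25 0.01 0 0;0 0 0 0.3 0.01 0 0;0 0 0 0.3 0.01 0 0'
```

```text
time_s: 6.72
ee_pos: [450.8, 29.5, 36.3]
ee_rot: [179.1, 0.0, 93.0]
force: [5.8, -0.4, 14.1]
gripper_width: 9.2
```

```bash
python3 -m jog '0 0 0 0.3 0.01 0 0;0 0 0 0.9 0.03 0 0;0 0 0 1.6 0.05 0 0;0 0 0 2.3 0.08 0 0;0 0 0 3 0.1 0 0'; python3 -m jog '0 0 0 0.7 0.03 0 0;0 0 0 1.4 0.05 0 0;0 0 0 2.1 0.08 0 0;0 0 0 2.8 0.1 0 0;0 0 0 3.3 0.12 0 0'; python3 -m jog '0 0 0 0.3 0.01 0 0;0 0 0 0.6 0.02 0 0;0 0 0 0.9 0.03 0 0;0 0 0 1.2 0.04 0 0;0 0 0 1.4 0.05 0 0'
```

```text
time_s: 7.35
ee_pos: [519.6, 31.9, 35.6]
ee_rot: [179.9, -0.0, 93.0]
force: [-1.9, 0.8, 17.9]
gripper_width: 9.2
time_s: 7.98
ee_pos: [602.2, 34.7, 35.6]
ee_rot: [179.9, 0.0, 93.0]
force: [-2.6, -0.4, 15.5]
gripper_width: 9.2
time_s: 8.6
ee_pos: [636.7, 35.9, 35.7]
ee_rot: [179.9, 0.0, 93.0]
force: [-2.4, -1.3, 13.5]
gripper_width: 9.5
```

```bash
python3 -m jog '0 0 0 0.2 0.01 0.05 0;0 0 0 0.4 0.02 0.1 0;0 0 0 0.6 0.02 0.1 0;0 0 0 0.7 0.02 0.1 0;0 0 0 0.7 0.02 0.1 0'
```

```text
time_s: 9.22
ee_pos: [650.4, 36.4, 35.7]
ee_rot: [-179.5, -0.0, 93.0]
force: [-10.3, -0.9, 10.6]
gripper_width: 9.5
```

```bash
python3 -m jog '0 0 0 -0.3 -0.01 0 0;0 0 0 -0.9 -0.03 0 0;0 0 0 -1.6 -0.06 0 0;0 0 0 -2.3 -0.08 0 0;0 0 0 -3 -0.1 0 0'; python3 -m jog '0 0 0 -0.7 -0.02 0 0;0 0 0 -1.4 -0.05 0 0;0 0 0 -2.1 -0.07 0 0;0 0 0 -2.8 -0.1 0 0;0 0 0 -3.3 -0.12 0 0'; python3 -m jog '0 0 0 -0.3 -0.01 0 0;0 0 0 -0.6 -0.02 0 0;0 0 0 -0.9 -0.03 0 0;0 0 0 -1.2 -0.04 0 0;0 0 0 -1.4 -0.05 0 0'
```

```text
time_s: 9.85
ee_pos: [580.9, 34.0, 35.8]
ee_rot: [179.7, 0.0, 93.0]
force: [4.2, -1.0, 0.4]
gripper_width: 9.4
time_s: 10.48
ee_pos: [497.6, 31.1, 35.8]
ee_rot: [179.8, 0.0, 93.0]
force: [3.2, -0.3, 0.2]
gripper_width: 9.2
time_s: 11.1
ee_pos: [461.4, 29.9, 35.8]
ee_rot: [180.0, -0.0, 93.0]
force: [2.5, -1.5, 2.6]
gripper_width: 9.4
```

```bash
python3 -m jog '0 0 0 -0.2 -0.01 0 0;0 0 0 -0.4 -0.01 0 0;0 0 0 -0.5 -0.02 0 0;0 0 0 -0.5 -0.02 0 0'
```

```text
time_s: 11.6
ee_pos: [450.6, 29.5, 35.8]
ee_rot: [179.8, -0.0, 93.0]
force: [6.1, -1.3, 1.1]
gripper_width: 9.3
```

Out a second time. Next: home, then out again for loading.

```bash
python3 -m jog '0 0 0 0.3 0.01 0 0;0 0 0 0.9 0.03 0 0;0 0 0 1.6 0.05 0 0;0 0 0 2.3 0.08 0 0;0 0 0 3 0.1 0 0'; python3 -m jog '0 0 0 0.7 0.03 0 0;0 0 0 1.4 0.05 0 0;0 0 0 2.1 0.08 0 0;0 0 0 2.8 0.1 0 0;0 0 0 3.3 0.12 0 0'; python3 -m jog '0 0 0 0.4 0.01 0 0;0 0 0 0.8 0.02 0 0;0 0 0 1.2 0.03 0 0;0 0 0 1.5 0.04 0 0;0 0 0 1.6 0.05 0 0'; python3 -m jog '0 0 0 0.1 0.01 0 0;0 0 0 0.2 0.01 0 0;0 0 0 0.2 0.01 0 0;0 0 0 0.2 0.01 0 0'
```

```text
time_s: 12.22
ee_pos: [521.9, 32.0, 35.7]
ee_rot: [-179.7, -0.0, 93.0]
force: [-3.1, -0.7, 10.8]
gripper_width: 9.5
time_s: 12.85
ee_pos: [605.0, 34.9, 35.7]
ee_rot: [-179.7, -0.0, 93.0]
force: [-2.0, -1.4, 9.4]
gripper_width: 9.3
time_s: 13.48
ee_pos: [644.9, 36.2, 35.7]
ee_rot: [-179.7, -0.0, 93.0]
force: [-3.5, -0.8, 8.4]
gripper_width: 9.5
time_s: 13.98
ee_pos: [649.9, 36.4, 35.7]
ee_rot: [-179.8, -0.0, 93.0]
force: [-1.7, -0.8, 6.8]
gripper_width: 9.6
```

```bash
python3 -m jog '0 0 0 0.08 0 0 0;0 0 0 -0.5 -0.02 0 0;0 0 0 -1.2 -0.04 0 0;0 0 0 -1.9 -0.06 0 0;0 0 0 -2.6 -0.09 0 0'; python3 -m jog '0 0 0 -0.7 -0.02 0 0;0 0 0 -1.4 -0.05 0 0;0 0 0 -2.1 -0.07 0 0;0 0 0 -2.8 -0.1 0 0;0 0 0 -3.4 -0.12 0 0'; python3 -m jog '0 0 0 -0.4 -0.01 0 0;0 0 0 -0.8 -0.02 0 0;0 0 0 -1.2 -0.03 0 0;0 0 0 -1.5 -0.05 0 0;0 0 0 -1.7 -0.06 0 0'; python3 -m jog '0 0 0 -0.2 -0.01 0 0;0 0 0 -0.3 -0.01 0 0;0 0 0 -0.4 -0.01 0 0;0 0 0 -0.4 -0.01 0 0'
```

```text
time_s: 14.6
ee_pos: [586.6, 34.2, 35.7]
ee_rot: [179.9, -0.0, 93.0]
force: [4.6, -0.1, 3.6]
gripper_width: 9.4
time_s: 15.22
ee_pos: [501.3, 31.3, 35.7]
ee_rot: [180.0, -0.0, 93.0]
force: [3.5, -0.2, 4.4]
gripper_width: 9.4
time_s: 15.85
ee_pos: [458.6, 29.8, 35.7]
ee_rot: [-180.0, -0.0, 93.0]
force: [3.0, -0.5, 5.7]
gripper_width: 9.3
time_s: 16.35
ee_pos: [450.6, 29.5, 35.7]
ee_rot: [179.8, -0.0, 93.0]
force: [6.2, -0.7, 1.5]
gripper_width: 9.4
```

```bash
python3 -m jog '0 0 0 0.15 0 0 0.35;0 0 0 0.15 0 0 0.35;0 0 0 0.15 0 2.4 0.35;0 0 0 0.15 0 4.8 0.35;0 0 0 0.5 0 7.2 0.35'; python3 -m jog '0 0 -0.2 1.5 0 1 0.35;0 0 -0.2 3.3 -0.2 2 0.35;0 0 -0.2 5 -0.4 3 0.35;0 0 -0.2 6.3 -0.4 4.6 0.35;0 0 -0.2 6.3 -0.4 4.6 0.35'
python3 - <<'E'
from h import *
import pickle
save('wrist','w2.png');print(env.state()['ee_pos']);pickle.dump(P('wrist'),open('w2.pkl','wb'))
E
```

```text
time_s: 16.98
ee_pos: [459.7, 29.4, 216.6]
ee_rot: [-179.8, -0.0, 93.1]
force: [1.8, -0.4, 0.4]
gripper_width: 32.0
time_s: 17.6
ee_pos: [621.3, 19.4, 331.6]
ee_rot: [179.9, -0.0, 92.1]
force: [0.2, 0.3, 0.2]
gripper_width: 32.1
[619.2213903   19.43406239 329.86536591]
```

```bash
python3 -m jog '0 0 0 -0.6 2.3 0 0.35;0 0 0 -1.2 4.7 0 0.35;0 0 0 -1.8 7 0 0.35;0 0 0 -2.4 9.4 0 0.35;0 0 0 -3 11.7 0 0.35';python3 -m jog '0 0 0 0 0.6 0 0.5;0 0 0 0 0.6 0 0.5;0 0 0 0 0.6 0 0.5'
python3 - <<'E'
from h import *
import pickle
save('wrist','w3.png');print(env.state()['ee_pos']);pickle.dump(P('wrist'),open('w3.pkl','wb'))
for d in spotter.trace('clip1','wrist'): print('clip',np.round(d['box']),d['conf'],np.argwhere(d['region']).mean(0)[::-1])
E
```

```text
time_s: 18.27
ee_pos: [541.3, 312.7, 328.6]
ee_rot: [-179.7, 0.1, 92.1]
force: [1.0, -1.2, 1.0]
gripper_width: 32.0
time_s: 18.65
ee_pos: [544.2, 325.1, 330.1]
ee_rot: [-179.9, 0.1, 92.0]
force: [0.7, -0.1, -0.2]
gripper_width: 45.7
[544.45779663 325.04290392 330.39708931]
clip [325. 103.  44.  35.] 0.87 [345.33276884 117.25486876]
clip [116.  99.  56.  79.] 0.81 [143.31737048 140.11667392]
clip [322. 148.  40.  36.] 0.61 [341.37900875 167.87463557]
clip [319. 186.  40.  48.] 0.56 [337.43314501 213.61205273]
```

View pics/w2.png

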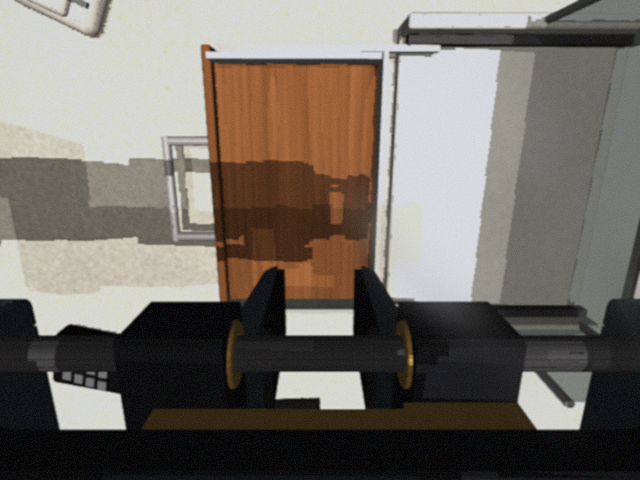

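View pics/w3.png

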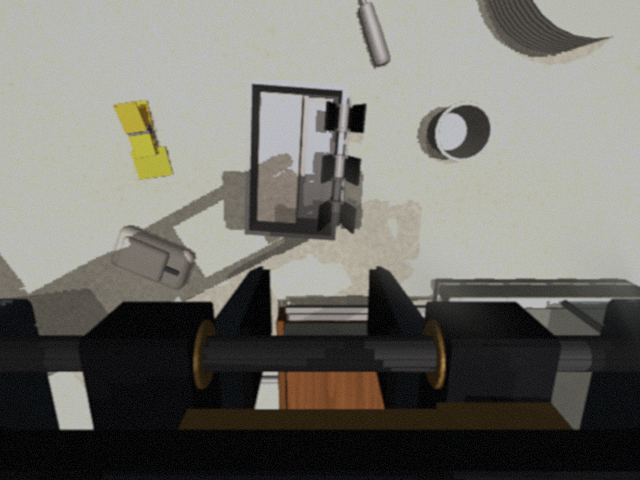

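```bash
python3 - <<'E'
import cv2,numpy as np
a=cv2.imread('pics/w2.png')[35:185,350:440];b=cv2.imread('pics/w3.png')[75:250,235:375]
a=cv2.resize(a,None,fx=4,fy=4,interpolation=2);b=cv2.resize(b,None,fx=3,fy=3,interpolation=2)
c=np.zeros((600,800,3),np.uint8);c[:600,:360]=a;c[:525,370:790]=b;cv2.imwrite('pics/v3.png',c)
E
```

```text
(no output)
```

View pics/v3.png

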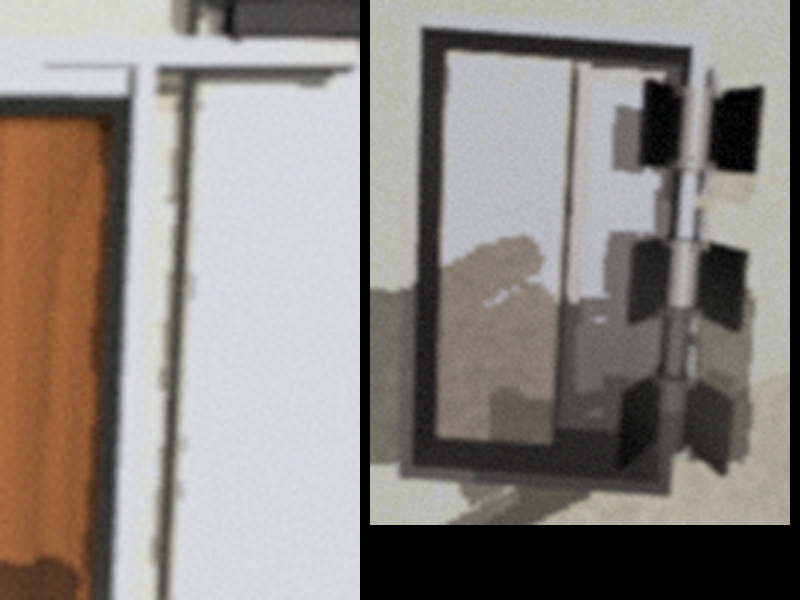

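```bash
python3 - <<'E'
from h import *
import pickle
def mk(f):
    K,r,t=pickle.load(open(f,'rb'));R=cv2.Rodrigues(r)[0];C=-R.T@t
    def ry(u,v,z):
        d=R.T@np.linalg.inv(K)@[u,v,1];return C+d*(z-C[2])/d[2]
    return ry,(lambda X:cv2.projectPoints(np.array(X,float).reshape(-1,1,3),r,t,K,None)[0].reshape(-1,2))
r2,p2=mk('w2.pkl');r3,p3=mk('w3.pkl')
im=cv2.imread('pics/w2.png').mean(2)
for v in(70,110,150,190,230):
    print(v,im[v-3:v+4,370:402].mean(0).round().astype(int).tolist())
for u,v in((386.2,60),):print('rail',r2(u,v,90))
print('fascia/handle',[r2(u,v,z).round(1) for u,v,z in((169,137,52),(178,239,52),(207,46,67))])
g=lambda u,v:(235+(u-370)/3,75+v/3)
px=[g(423,28),g(708,30),g(668,493),g(403,478)]
X=[(-50,80,85),(50,80,85),(50,-80,85),(-50,-80,85)]
p,r=fit([(p3,X,px)],[530,375,0]);print('caddy',p,np.degrees(p[2]),r.round(1).tolist())
c,s=np.cos(p[2]),np.sin(p[2])
for u,v in(g(702,126),g(689,284),g(675.5,425)):
    q=r3(u,v,125);d=q[:2]-p[:2];print('clip',q.round(1),'local',(c*d[0]+s*d[1]).round(1),(-s*d[0]+c*d[1]).round(1))
# rail corner expectations
y0=33;a=np.radians(1.98)
print(p2(tf([450.7+147.4,y0+5.1,a],[(85,140,90),(90,140,90),(85,0,90),(90,0,90),(-97.5,140,67)])).round(1).tolist())
E
```

```text
70 [88, 88, 86, 82, 70, 54, 47, 48, 51, 52, 51, 58, 108, 172, 211, 219, 219, 217, 215, 214, 213, 213, 205, 180, 138, 97, 76, 102, 161, 203, 217, 220]
110 [99, 98, 96, 82, 61, 54, 52, 54, 50, 54, 93, 163, 210, 218, 220, 219, 216, 216, 215, 217, 212, 187, 141, 95, 76, 109, 161, 190, 205, 216, 218, 218]
150 [97, 94, 78, 61, 51, 54, 49, 50, 79, 141, 197, 217, 219, 218, 216, 216, 217, 218, 213, 191, 144, 95, 78, 116, 172, 203, 216, 218, 218, 219, 218, 218]
190 [86, 79, 65, 64, 62, 62, 71, 117, 178, 211, 218, 217, 214, 213, 211, 212, 209, 188, 147, 98, 86, 129, 179, 209, 218, 218, 219, 217, 217, 220, 219, 217]
230 [76, 74, 75, 77, 83, 107, 157, 193, 203, 202, 197, 190, 184, 188, 185, 167, 128, 102, 99, 128, 167, 192, 206, 208, 206, 206, 206, 206, 208, 208, 209, 209]
rail [677.86056733 163.28957205  90.        ]
fascia/handle [array([450.4,  82.8,  52. ]), array([452.9, -34.2,  52. ]), array([500.3, 173.4,  67. ])]
caddy [ 5.16856395e+02  3.66830184e+02 -2.92491857e-02] -1.6758548973536695 [[-5.4, -6.1], [0.8, 0.1], [2.0, 1.1], [-0.6, 0.5]]
clip [565.5 414.1 125. ] local 47.2 48.7
clip [563.9 366.5 125. ] local 47.0 1.1
clip [561.7 321.  125. ] local 46.2 -44.5
[[388.1, 39.7], [393.4, 39.7], [381.4, 187.4], [386.1, 187.4], [202.5, 44.4]]
```

```bash
python3 -m jog '0 0 -0.84 0.7 -0.16 -2 0.65;0 0 -0.84 0.7 -0.16 -4 0.65;0 0 -0.84 0.7 -0.16 -6 0.65;0 0 -0.84 0.7 -0.16 -7 0.65;0 0 -0.84 0.7 -0.16 -7 0.65';python3 - <<'E'
from h import *
s=env.state();print(s['ee_pos'],s['ee_rot']);im=grab_frame('scene');im2=grab_frame('side')
a=cv2.resize(im[250:400,390:520],(520,600),interpolation=2)
b=cv2.resize(im2[270:390,240:310],(280,480),interpolation=2);c=np.zeros((600,800,3),np.uint8);c[:,:520]=a;c[:480,520:]=b
cv2.imwrite('pics/v4.png',c[:,:,::-1])
E
```

```text
time_s: 19.38
ee_pos: [561.0, 321.0, 153.5]
ee_rot: [-179.8, 0.2, 87.7]
force: [0.1, 1.0, -0.9]
gripper_width: 59.4
[560.96557961 320.96556204 153.51396677] [-1.79760270e+02  1.59312201e-01  8.77472455e+01]
```

View pics/v4.png

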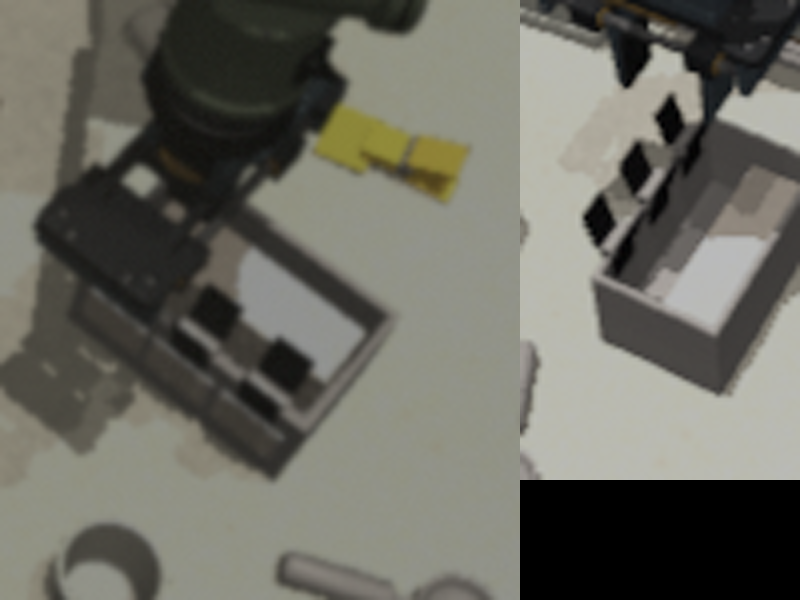

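The fingers straddle the near clip in both views, so I'll descend and squeeze.

```bash
python3 -m jog '0 0 0 0 0 -1 0.65;0 0 0 0 0 -2 0.65;0 0 0 0 0 -2.4 0.65;0 0 0 0 0 -2.4 0.3;0 0 0 0 0 -2.4 0.3' 25; python3 -m jog '0 0 0 0 0 0 0.2;0 0 0 0 0 0 0;0 0 0 0 0 0 0;0 0 0 0 0 0 0;0 0 0 0 0 0 0'
```

```text
time_s: 20.1
ee_pos: [562.7, 323.4, 97.2]
ee_rot: [179.9, -0.1, 87.8]
force: [-0.1, -0.1, -0.4]
gripper_width: 42.0
time_s: 20.72
ee_pos: [562.6, 323.7, 98.4]
ee_rot: [179.8, -0.1, 87.8]
force: [-2.2, -0.0, 8.7]
gripper_width: 19.5
```

```bash
python3 -m jog '0 0 0 0 0 0.5 0;0 0 0 0 0 1.5 0;0 0 0 0 0 3 0;0 0 0 0 0 4 0;0 0 0 0 0 4 0'; python3 - <<'E'
from h import *
s=env.state();print(s['ee_pos'],s['ee_rot'],s['gripper_width'],s['force'])
im=grab_frame('side');im2=grab_frame('scene')
u,v=proj('side',s['ee_pos'])[0].astype(int);a=im[v-50:v+50,u-50:u+50]
u,v=proj('scene',s['ee_pos'])[0].astype(int);b=im2[v-50:v+50,u-50:u+50]
c=np.hstack([cv2.resize(x,(400,400),interpolation=2) for x in(a,b)]);cv2.imwrite('pics/v5.png',c[:,:,::-1])
E
```

```text
time_s: 21.35
ee_pos: [563.0, 323.6, 198.5]
ee_rot: [179.7, -0.2, 87.8]
force: [0.5, -0.5, -0.4]
gripper_width: 19.9
[563.03471078 323.57179085 198.47002779] [ 1.79708741e+02 -1.68589086e-01  8.78434389e+01] 19.907810627934584 [ 0.51138211 -0.53895076 -0.36423271]
```

View pics/v5.png

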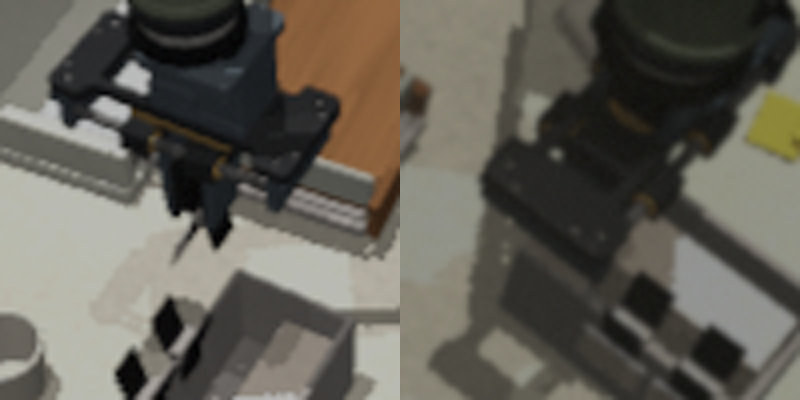

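```bash
python3 -m jog '0 0 0.2 0.8 -2.3 0.3 0;0 0 0.4 1.7 -4.5 0.3 0;0 0 0.6 2.6 -6.7 0.3 0;0 0 0.84 3.5 -8.9 0.3 0;0 0 0.84 4.3 -11 0.3 0'; python3 -m jog '0 0 0 0.5 -1.4 0 0;0 0 0 0.64 -1.84 0 0;0 0 0 0.64 -1.84 0 0;0 0 0 0.64 -1.84 0 0'
```

```text
time_s: 22.08
ee_pos: [669.0, 45.9, 201.0]
ee_rot: [-179.8, 0.0, 92.0]
force: [0.6, -0.8, -0.1]
gripper_width: 19.9
time_s: 22.58
ee_pos: [684.7, 3.5, 202.7]
ee_rot: [-179.9, -0.0, 92.1]
force: [0.4, 0.0, 0.5]
gripper_width: 19.8
```

```bash
python3 -m jog '0 0 0 0.06 0 -1 0;0 0 0 0.06 0 -2 0;0 0 0 0.06 0 -2.8 0;0 0 0 0.06 0 -2.8 0;0 0 0 0.06 0 -2.8 0'; python3 - <<'E'
from h import *
s=env.state();print(s['ee_pos'],s['gripper_width'])
im=grab_frame('side');im2=grab_frame('scene');p=s['ee_pos']-[0,0,30]
a=np.radians(1.98)
L=tf([598.1,29.6,a],[(85,-140,90),(85,140,90),(90,140,90),(90,-140,90)])
o=[]
for n,x in(('side',im),('scene',im2)):
    u,v=proj(n,p)[0].astype(int);x=x[v-50:v+50,u-50:u+50];x=cv2.resize(x,(400,400),interpolation=2)
    q=((proj(n,L)-[u-50,v-50])*4).astype(int)
    cv2.line(x,q[0].tolist(),q[1].tolist(),(255,0,0),1);cv2.line(x,q[2].tolist(),q[3].tolist(),(255,0,255),1);o.append(x)
cv2.imwrite('pics/v6.png',np.hstack(o)[:,:,::-1])
E
```

```text
time_s: 23.2
ee_pos: [687.2, 2.9, 134.2]
ee_rot: [179.9, -0.0, 92.1]
force: [-0.0, -0.3, -1.0]
gripper_width: 19.6
[687.20060201   2.86653522 134.21548847] 19.62062521992721
```

View pics/v6.png

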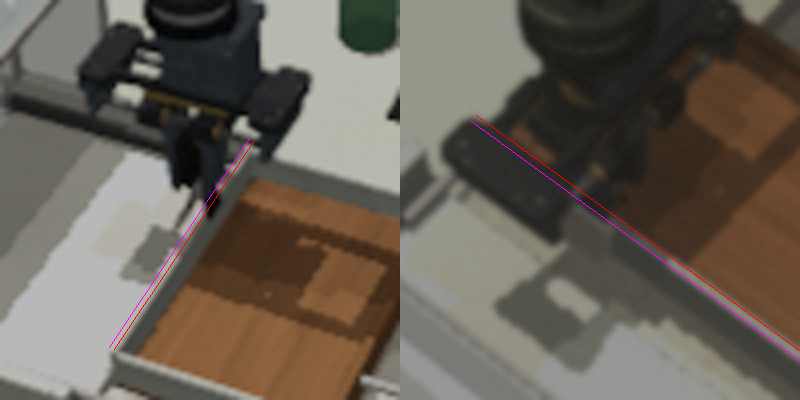

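```bash
python3 -m jog '0 0 0 0 0 -0.4 0;0 0 0 0 0 -0.8 0;0 0 0 0 0 -1.1 0;0 0 0 0 0 -1.25 0;0 0 0 0 0 -1.25 0'
```

```text
time_s: 23.92
ee_pos: [687.4, 1.8, 103.4]
ee_rot: [179.9, 0.0, 92.0]
force: [-0.6, 0.2, 7.5]
gripper_width: 19.5
```

```bash
python3 -m jog '0 0 0 0 0 -0.06 0;0 0 0 0 0 -0.06 0.25;0 0 0 0 0 -0.06 0.35;0 0 0 0 0 -0.06 0.5;0 0 0 0 0 -0.06 0.65'; python3 -m jog '0 0 0 0 0 0 0.65;0 0 0 0 0 1 0.65;0 0 0 0 0 2.5 0.65;0 0 0 0 0 4 0.65;0 0 0 0 0 4 0.65'
```

```text
time_s: 24.55
ee_pos: [686.2, 1.9, 99.6]
ee_rot: [-179.9, -0.0, 92.0]
force: [0.3, 1.5, -0.4]
gripper_width: 49.5
time_s: 25.18
ee_pos: [688.4, 1.9, 204.0]
ee_rot: [179.6, 0.0, 92.0]
force: [-0.3, 0.6, -0.1]
gripper_width: 59.3
```

```bash
python3 -m jog '0 0 -0.2 -0.8 2.3 0 0.65;0 0 -0.4 -1.6 4.6 0 0.65;0 0 -0.6 -2.4 6.9 0 0.65;0 0 -0.84 -3.2 9.2 0 0.65;0 0 -0.84 -4 11.5 0 0.65'; python3 -m jog '0 0 0 -0.9 2 0 0.65;0 0 0 -0.93 3.1 0 0.65;0 0 0 -0.93 3.1 0 0.65;0 0 0 -0.93 3.1 0 0.65'
```

```text
time_s: 25.8
ee_pos: [585.3, 290.8, 198.7]
ee_rot: [-179.9, 0.1, 87.8]
force: [-0.4, -0.3, 0.5]
gripper_width: 59.7
time_s: 26.3
ee_pos: [563.3, 365.9, 199.2]
ee_rot: [-179.9, 0.1, 87.8]
force: [0.4, -0.2, -0.8]
gripper_width: 59.1
```

```bash
python3 -m jog '0 0 0 0 0.03 -1.5 0.65;0 0 0 0 0.03 -3 0.65;0 0 0 0 0.03 -4.05 0.65;0 0 0 0 0.03 -4.05 0.5;0 0 0 0 0.03 -4.05 0.3' 25; python3 -m jog '0 0 0 0 0 0 0.2;0 0 0 0 0 0 0;0 0 0 0 0 0 0;0 0 0 0 0 0 0;0 0 0 0 0 0 0'; python3 -m jog '0 0 0 0 0 0.5 0;0 0 0 0 0 1.5 0;0 0 0 0 0 3 0;0 0 0 0 0 4 0;0 0 0 0 0 4 0'
```

```text
time_s: 26.92
ee_pos: [564.5, 367.2, 100.3]
ee_rot: [179.9, -0.1, 87.8]
force: [-0.4, -0.4, 0.1]
gripper_width: 42.3
time_s: 27.55
ee_pos: [564.7, 368.4, 102.3]
ee_rot: [179.8, -0.2, 87.8]
force: [-0.7, -1.2, 6.0]
gripper_width: 19.4
time_s: 28.18
ee_pos: [564.8, 368.5, 202.5]
ee_rot: [179.7, -0.2, 87.8]
force: [-0.3, 0.1, -0.4]
gripper_width: 19.6
```

```bash
python3 - <<'E'
from h import *
s=env.state();print(s['ee_pos'],s['gripper_width'])
im=grab_frame('side');im2=grab_frame('scene')
a=cv2.resize(im[190:340,190:340],(500,500),interpolation=2);b=cv2.resize(im2[230:380,220:310],(300,500),interpolation=2)
cv2.imwrite('pics/v7.png',np.hstack([a,b])[:,:,::-1])
E
```

```text
[564.84318719 368.45574391 202.54689627] 19.64525313713309
```

View pics/v7.png

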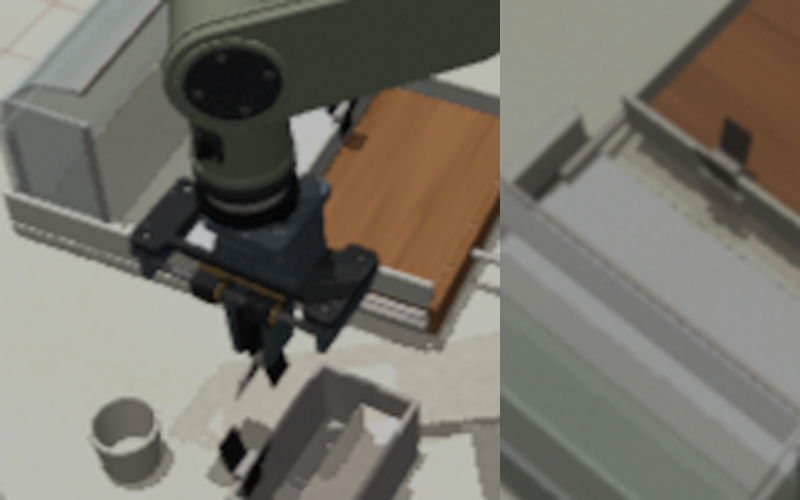

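The first clip sits on the rail (scene about px 290,278) and the second is held; one clip is left on the caddy. I'll check the first clip's height by reprojection.

```bash
python3 - <<'E'
from h import *
print(proj('scene',[(686.5,1.9,90),(686.5,1.9,130),(694,1.9,56),(676,1.9,130),(698,1.9,130)]).round(1).tolist())
for d in spotter.look_for('clip1','scene'):print(np.round(d['box'],1),d['conf'])
E
python3 -m jog '0 0 0.2 0.8 -2.3 0.3 0;0 0 0.4 1.7 -4.5 0.3 0;0 0 0.6 2.6 -6.7 0.3 0;0 0 0.84 3.5 -8.9 0.3 0;0 0 0.84 4.3 -10.8 0.3 0'
```

```text
[[288.9, 280.1], [288.2, 272.2], [287.6, 288.5], [291.1, 269.4], [285.0, 275.4]]
[445.6 332.8  23.6  28.4] 0.78
[236.6 216.9 153.4 131.9] 0.75
[522.1 349.1  28.6  37.4] 0.72
[489.1 278.9  20.4  20.8] 0.67
[282.  264.8  14.8  30.6] 0.52
[428.6 324.4  21.8  18.7] 0.5
time_s: 28.95
ee_pos: [670.9, 95.4, 204.8]
ee_rot: [-179.8, 0.0, 92.0]
force: [0.4, 1.2, -0.5]
gripper_width: 19.8
```

```bash
python3 -m jog '0 0 0 0.3 -0.8 0 0;0 0 0 0.52 -1.43 0 0;0 0 0 0.52 -1.43 -1 0;0 0 0 0.52 -1.43 -2 0;0 0 0 0.52 -1.43 -2.6 0'; python3 -m jog '0 0 0 0 0 -0.2 0;0 0 0 0 0 -0.2 0'
```

```text
time_s: 29.58
ee_pos: [683.0, 63.0, 139.8]
ee_rot: [-179.9, -0.0, 92.1]
force: [0.8, -0.6, -0.8]
gripper_width: 19.6
time_s: 29.82
ee_pos: [684.2, 62.3, 136.9]
ee_rot: [180.0, -0.0, 92.1]
force: [0.2, 0.2, -0.3]
gripper_width: 19.6
```

```bash
python3 -m jog '0 0 0 0.04 0 -0.4 0;0 0 0 0.04 0 -0.8 0;0 0 0 0.04 0 -1.1 0;0 0 0 0.04 0 -1.2 0;0 0 0 0.04 0 -1.2 0'
```

```text
time_s: 30.45
ee_pos: [684.9, 61.8, 107.3]
ee_rot: [180.0, 0.0, 92.0]
force: [-1.8, 0.5, 5.0]
gripper_width: 19.5
```

```bash
python3 -m jog '0 0 0 0 0 -0.08 0;0 0 0 0 0 -0.08 0.25;0 0 0 0 0 -0.08 0.35;0 0 0 0 0 -0.08 0.5;0 0 0 0 0 -0.08 0.65'; python3 -m jog '0 0 0 0 0 0 0.65;0 0 0 0 0 1 0.65;0 0 0 0 0 2.5 0.65;0 0 0 0 0 3.8 0.65;0 0 0 0 0 3.8 0.65';python3 -m jog '0 0 -0.2 -0.8 2.3 0 0.65;0 0 -0.4 -1.6 4.6 0 0.65;0 0 -0.6 -2.4 6.9 0 0.65;0 0 -0.84 -3.2 9.2 0 0.65;0 0 -0.84 -4 11.5 0 0.65'
```

```text
time_s: 31.08
ee_pos: [684.4, 61.9, 103.8]
ee_rot: [-179.9, 0.0, 92.0]
force: [0.5, -0.3, -0.7]
gripper_width: 49.4
time_s: 31.7
ee_pos: [686.3, 62.1, 202.6]
ee_rot: [179.7, -0.0, 92.0]
force: [-1.6, 0.3, -0.3]
gripper_width: 59.3
time_s: 32.33
ee_pos: [583.4, 350.7, 197.6]
ee_rot: [-179.9, 0.1, 87.8]
force: [0.8, 0.8, 0.8]
gripper_width: 59.2
```

```bash
python3 -m jog '0 0 0 -0.75 2.3 0 0.65;0 0 0 -0.75 2.62 0 0.65;0 0 0 -0.75 2.62 0 0.65;0 0 0 -0.75 2.62 0 0.65';python3 -m jog '0 0 0 0 0 -1.5 0.65;0 0 0 0 0 -3 0.65;0 0 0 0 0 -4.05 0.65;0 0 0 0 0 -4.05 0.5;0 0 0 0 0 -4.05 0.3' 25; python3 -m jog '0 0 0 0 0 0 0.2;0 0 0 0 0 0 0;0 0 0 0 0 0 0;0 0 0 0 0 0 0;0 0 0 0 0 0 0'; python3 -m jog '0 0 0 0 0 0.5 0;0 0 0 0 0 1.5 0;0 0 0 0 0 3 0;0 0 0 0 0 4 0;0 0 0 0 0 4 0'
```

```text
time_s: 32.83
ee_pos: [566.7, 413.2, 198.9]
ee_rot: [-180.0, 0.1, 87.7]
force: [-0.0, -0.9, -0.4]
gripper_width: 59.0
time_s: 33.45
ee_pos: [567.4, 414.4, 99.8]
ee_rot: [179.9, -0.1, 87.8]
force: [-0.6, 0.4, 0.3]
gripper_width: 41.9
time_s: 34.08
ee_pos: [566.6, 415.6, 101.5]
ee_rot: [179.9, -0.1, 87.8]
force: [-2.8, -1.0, 6.5]
gripper_width: 19.9
time_s: 34.7
ee_pos: [567.7, 415.8, 201.9]
ee_rot: [179.7, -0.2, 87.8]
force: [-0.4, -0.7, -0.5]
gripper_width: 19.7
```

```bash
python3 -m jog '0 0 0.2 0.9 -2.3 0.2 0;0 0 0.4 1.8 -4.5 0.2 0;0 0 0.6 2.7 -6.7 0.2 0;0 0 0.84 3.6 -8.9 0.2 0;0 0 0.84 4.4 -11 0.2 0'; python3 -m jog '0 0 0 0.22 -0.8 0 0;0 0 0 0.22 -0.8 -1 0;0 0 0 0.22 -0.8 -2 0;0 0 0 0.22 -0.8 -2.8 0;0 0 0 0.22 -0.8 -2.8 0'
```

```text
time_s: 35.33
ee_pos: [676.4, 137.8, 201.9]
ee_rot: [-179.9, 0.0, 92.0]
force: [0.4, -0.5, 0.0]
gripper_width: 19.7
time_s: 35.95
ee_pos: [679.9, 120.4, 130.7]
ee_rot: [-179.7, 0.0, 92.1]
force: [0.2, 0.2, -0.6]
gripper_width: 19.5
```

```bash
python3 -m jog '0 0 0 0.08 0 0.1 0;0 0 0 0.08 0 0.1 0;0 0 0 0.08 0 0.1 0'; python3 -m jog '0 0 0 0 0 -0.3 0;0 0 0 0 0 -0.7 0;0 0 0 0 0 -0.95 0;0 0 0 0 0 -1.1 0;0 0 0 0 0 -1.1 0'
```

```text
time_s: 36.33
ee_pos: [684.2, 120.1, 136.8]
ee_rot: [179.9, -0.0, 92.0]
force: [0.2, -0.4, 0.2]
gripper_width: 19.9
time_s: 36.95
ee_pos: [683.8, 119.9, 108.0]
ee_rot: [-180.0, 0.0, 92.0]
force: [-0.0, 0.2, -0.7]
gripper_width: 19.4
```

```bash
python3 -m jog '0 0 0 -0.02 0 -0.08 0;0 0 0 -0.02 0 -0.14 0;0 0 0 -0.02 0 -0.14 0'
```

```text
time_s: 37.33
ee_pos: [684.0, 120.0, 106.5]
ee_rot: [179.8, -0.0, 92.0]
force: [0.3, -1.0, 4.4]
gripper_width: 19.7
```

Seated. Release, rise, and move off towards the jars.

```bash
python3 -m jog '0 0 0 0 0 -0.08 0;0 0 0 0 0 -0.08 0.25;0 0 0 0 0 -0.08 0.35;0 0 0 0 0 -0.08 0.5;0 0 0 0 0 -0.08 0.65'; python3 -m jog '0 0 0 0 0 0 0.65;0 0 0 0 0 1 0.65;0 0 0 0 0 2.5 0.65;0 0 0 0 0 4 0.65;0 0 0 0 0 6 0.65'; python3 -m jog '0 0 0 -1.3 -2 0.3 0.8;0 0 0 -2.6 -4 0.3 0.8;0 0 0 -3.9 -6 0.3 0.8;0 0 0 -5.2 -8 0.3 0.8;0 0 0 -6.5 -10 0.3 0.8'; python3 -m jog '0 0 -2 -0.3 -2.4 0.3 0.8;0 0 -4 -0.3 -4.8 0.3 0.8;0 0 -6 -0.3 -7.2 0.3 0.8;0 0 -8 -0.3 -9.6 0.3 0.8;0 0 -10 -0.3 -12 0.3 0.8'
python3 - <<'E'
from h import *
s=env.state();print(s['ee_pos'],s['ee_rot'])
im=grab_frame('scene');im2=grab_frame('side')
for c,z in(('scene',66),('side',66)):
    for d in spotter.look_for('jar1',c):
        l,t,w,h=d['box'];print(c,np.round(d['box']),round(d['conf'],2),ray(c,l+w/2,t+w*.35,66).round())
a=cv2.resize(im[200:350,215:395],(480,400),interpolation=2);b=cv2.resize(im2[170:300,200:330],(320,400)[::1],interpolation=2)
cv2.imwrite('pics/v8.png',np.hstack([a,b])[:,:,::-1])
E
```

```text
time_s: 37.95
ee_pos: [682.5, 119.9, 102.2]
ee_rot: [-179.9, 0.0, 92.0]
force: [-0.0, -0.4, -0.4]
gripper_width: 48.9
time_s: 38.58
ee_pos: [682.2, 119.8, 252.4]
ee_rot: [-179.8, 0.0, 92.0]
force: [1.2, -0.5, -0.6]
gripper_width: 59.3
time_s: 39.2
ee_pos: [519.1, -131.3, 260.0]
ee_rot: [-179.9, -0.0, 92.1]
force: [0.9, -1.3, 0.3]
gripper_width: 73.1
time_s: 39.83
ee_pos: [512.8, -431.7, 267.4]
ee_rot: [-179.9, -0.0, 41.7]
force: [0.8, 0.2, -0.0]
gripper_width: 72.9
[ 512.77567015 -431.68210873  267.41983424] [-1.79932571e+02 -1.43050642e-02  4.17051862e+01]
scene [231. 163.  20.  30.] 0.88 [ 500. -361.   66.]
scene [250. 148.  20.  29.] 0.63 [ 424. -360.   66.]
scene [214. 182.  22.  29.] 0.62 [ 582. -344.   66.]
side [383. 186.  19.  22.] 0.84 [ 430. -347.   66.]
side [350. 178.  14.  20.] 0.83 [ 578. -346.   66.]
side [366. 182.  16.  22.] 0.49 [ 506. -346.   66.]
```

View pics/v8.png

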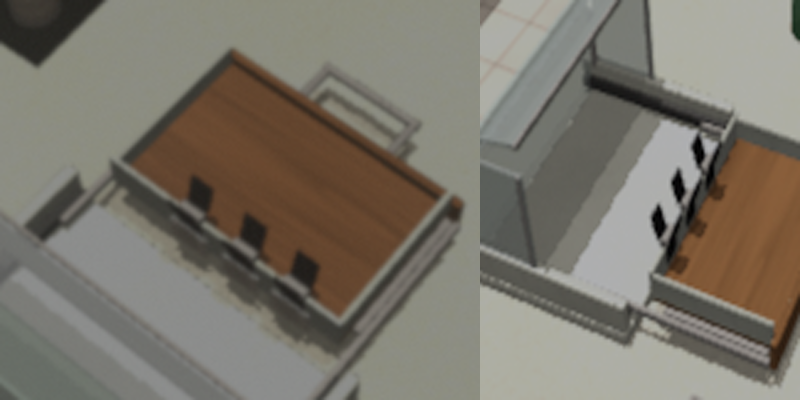

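All three clips stand on the rail with tickets on the glass side. Next, a wrist view of the jars.

```bash
python3 -m jog '0 0 -2 -1.1 0.8 0 0.8;0 0 -4 -2.2 1.6 0 0.8;0 0 -6 -3.3 2.4 0 0.8;0 0 -6.9 -4.5 3.07 0 0.8;0 0 -6.9 -4.5 3.07 0 0.8'; python3 -m jog '0 0 0 0 0 0 0.8;0 0 0 0 0 0 0.8;0 0 0 0 0 0 0.8';python3 - <<'E'
from h import *
s=env.state();print(s['ee_pos'],s['ee_rot'])
im=save('wrist','w4.png')
for d in spotter.trace('jar1','wrist'):
    l,t,w,h=d['box'];print(np.round(d['box']),round(d['conf'],2),np.argwhere(d['region']).mean(0)[::-1].round(1))
E
```

```text
time_s: 40.65
ee_pos: [399.3, -350.4, 268.8]
ee_rot: [-180.0, -0.0, 7.7]
force: [1.0, -0.0, -0.7]
gripper_width: 73.0
time_s: 41.02
ee_pos: [401.3, -353.5, 267.5]
ee_rot: [-180.0, 0.0, 7.6]
force: [0.8, -0.5, 0.4]
gripper_width: 72.8
[ 401.34310438 -353.48866222  267.51092719] [-1.79982678e+02  1.36337662e-02  7.58127645e+00]
[311.   0.  65.  60.] 0.9 [341.1  25.7]
[312.  74.  62.  66.] 0.87 [343.6 102.9]
[311. 155.  60.  65.] 0.73 [340.5 186.1]
```

View pics/w4.png

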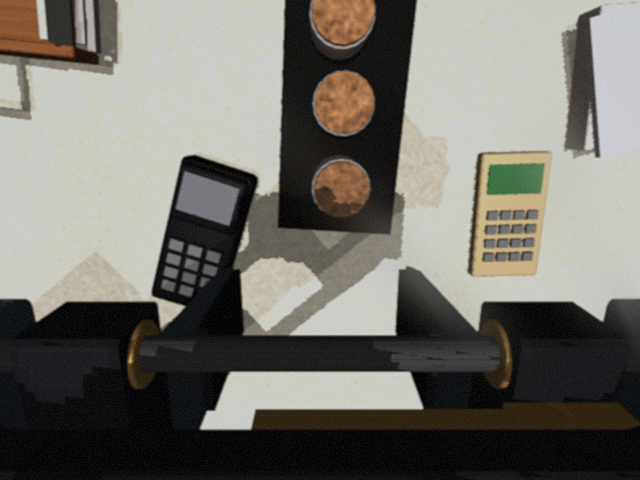

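Lid centres are at about (341,188), (343.5,102.5) and (342,15).

```bash
python3 - <<'E'
from h import *
for u,v in((341,188),(343.5,102.5),(342,15)):print(ray('wrist',u,v,67).round(1))
s=env.state();print(s['ee_pos'],s['ee_rot'])
E
```

```text
[ 427.7 -370.7   67. ]
[ 503.6 -361.7   67. ]
[ 572.3 -350.    67. ]
[ 401.13061249 -353.49262962  267.51212202] [-1.79980831e+02  1.76511556e-02  7.56234848e+00]
```

```bash
python3 -m jog '0 0 0 1.06 -0.69 -2 0.87;0 0 0 1.06 -0.69 -4 0.87;0 0 0 1.06 -0.69 -6 0.87;0 0 0 1.06 -0.69 -7 0.87;0 0 0 1.06 -0.69 -7 0.87'; python3 -m jog '0 0 0 0 0 -1 0.87;0 0 0 0 0 -2.5 0.87;0 0 0 0 0 -3 0.87;0 0 0 0 0 -3 0.87;0 0 0 0 0 -3 0.6' 20; python3 -m jog '0 0 0 0 0 0 0.5;0 0 0 0 0 0 0.5;0 0 0 0 0 0 0.5;0 0 0 0 0 0 0.5'
```

```text
time_s: 41.75
ee_pos: [426.3, -369.7, 90.7]
ee_rot: [-179.8, 0.2, 7.5]
force: [-1.2, 0.8, -0.3]
gripper_width: 79.2
time_s: 42.38
ee_pos: [428.4, -371.6, 19.5]
ee_rot: [179.9, -0.1, 7.5]
force: [0.0, 0.1, -0.0]
gripper_width: 71.9
time_s: 42.88
ee_pos: [427.8, -371.1, 18.9]
ee_rot: [179.9, -0.1, 7.5]
force: [-0.6, 0.8, 5.3]
gripper_width: 57.7
```

```bash
python3 -m jog '0 0 0 0 0 0.5 0.5;0 0 0 0 0 2 0.5;0 0 0 0 0 4 0.5;0 0 0 0 0 6 0.5;0 0 0 0 0 7 0.5'; python3 -m jog '0 0 2 0.6 1.9 0 0.5;0 0 4 1.2 3.9 0 0.5;0 0 6 1.8 5.8 0 0.5;0 0 8 2.4 7.8 0 0.5;0 0 10 3 9.7 0 0.5'; python3 -m jog '0 0 2 0.6 1.9 0 0.5;0 0 4 1.2 3.9 0 0.5;0 0 6 1.8 5.8 0 0.5;0 0 6.9 2.4 7.8 0 0.5;0 0 6.9 3.1 9.4 0 0.5'; python3 -m jog '0 0 0 0 0 0 0.5;0 0 0 0 0 0 0.5;0 0 0 0 0 0 0.5'
```

```text
time_s: 43.5
ee_pos: [427.8, -371.1, 196.2]
ee_rot: [179.8, -0.2, 7.5]
force: [-0.7, -0.7, -3.0]
gripper_width: 57.7
time_s: 44.12
ee_pos: [502.0, -126.3, 193.0]
ee_rot: [-180.0, 0.0, 57.9]
force: [0.7, -0.0, -2.3]
gripper_width: 57.6
time_s: 44.75
ee_pos: [579.3, 108.8, 192.9]
ee_rot: [-179.9, 0.0, 92.1]
force: [1.0, -0.7, -1.9]
gripper_width: 58.2
time_s: 45.12
ee_pos: [579.2, 105.8, 192.9]
ee_rot: [-180.0, 0.0, 92.0]
force: [0.5, -0.1, -2.4]
gripper_width: 57.6
```

```bash
python3 -m jog '0 0 0 0.05 0 -1.5 0.5;0 0 0 0.05 0 -3 0.5;0 0 0 0.05 0 -4.2 0.5;0 0 0 0.05 0 -4.6 0.5;0 0 0 0.05 0 -4.65 0.5'; python3 -m jog '0 0 0 0 0 -0.06 0.5;0 0 0 0 0 -0.1 0.5;0 0 0 0 0 -0.1 0.5'
```

```text
time_s: 45.75
ee_pos: [581.1, 106.3, 76.8]
ee_rot: [180.0, 0.0, 92.0]
force: [-0.2, 0.5, -2.3]
gripper_width: 57.5
time_s: 46.12
ee_pos: [581.3, 107.0, 74.7]
ee_rot: [179.9, -0.0, 92.0]
force: [0.3, -0.8, -2.3]
gripper_width: 57.4
```

```bash
python3 -m jog '0 0 0 0 0 -0.06 0.5;0 0 0 0 0 -0.08 0.5;0 0 0 0 0 -0.08 0.5'
```

```text
time_s: 46.5
ee_pos: [581.6, 107.0, 73.9]
ee_rot: [179.9, -0.0, 92.0]
force: [-2.2, -1.1, 7.6]
gripper_width: 57.6
```

```bash
python3 -m jog '0 0 0 0 0 0 0.7;0 0 0 0 0 0 0.8;0 0 0 0 0 0 0.8;0 0 0 0 0 1.5 0.8;0 0 0 0 0 4 0.8'; python3 -m jog '0 0 -2 -0.6 -1.9 1 0.87;0 0 -4 -1.2 -3.9 2 0.87;0 0 -6 -1.8 -5.8 3 0.87;0 0 -8 -2.4 -7.8 3 0.87;0 0 -10 -3 -9.7 3 0.87'; python3 -m jog '0 0 -2 -0.6 -1.9 0 0.87;0 0 -4 -1.2 -3.9 0 0.87;0 0 -6 -1.8 -5.8 0 0.87;0 0 -6.9 -2.2 -7.8 0 0.87;0 0 -6.9 -2.2 -9 0 0.87';  python3 - <<'E'
from h import *
s=env.state();print(s['ee_pos'],s['ee_rot'])
for c in('scene','side'):
    grab_frame(c)
    for d in spotter.look_for('jar1',c):
        l,t,w,h=d['box'];print(c,np.round(d['box']),round(d['conf'],2),ray(c,l+w/2,t+w*.35,66).round())
print(env.state()['ee_pos']);K=P('wrist');im=grab_frame('wrist');
for d in spotter.trace('jar1','wrist'):
    u,v=np.argwhere(d['region']).mean(0)[::-1];print(np.round(d['box']),round(d['conf'],2),u,v,ray('wrist',u,v,67).round(1))
E
```

```text
time_s: 47.12
ee_pos: [579.5, 106.6, 170.8]
ee_rot: [-179.7, 0.0, 92.0]
force: [1.7, 0.5, 0.0]
gripper_width: 73.1
time_s: 47.75
ee_pos: [505.5, -137.2, 247.5]
ee_rot: [179.9, -0.0, 41.7]
force: [1.1, -1.0, -0.5]
gripper_width: 79.2
time_s: 48.38
ee_pos: [450.0, -362.9, 246.9]
ee_rot: [180.0, 0.0, 7.4]
force: [0.8, 0.2, 0.4]
gripper_width: 79.3
[ 450.0352279  -362.86382482  246.94970461] [1.79981873e+02 1.42741788e-02 7.38800465e+00]
scene [337. 264.  24.  28.] 0.68 [561.  95.  66.]
scene [231. 163.  21.  29.] 0.66 [ 501. -357.   66.]
scene [214. 180.  25.  29.] 0.64 [ 576. -345.   66.]
side [295. 242.  21.  28.] 0.93 [603.  67.  66.]
side [364. 179.  18.  25.] 0.71 [ 514. -356.   66.]
side [352. 180.  17.  21.] 0.67 [ 559. -333.   66.]
[ 450.78737383 -360.40265194  246.61187747]
[292.  32.  69.  76.] 0.89 326.89693593314763 69.13876930868574 [ 576. -349.   67.]
[298. 128.  64.  64.] 0.64 329.3965571205008 157.2300469483568 [ 505.8 -361.    67. ]
```

```bash
python3 -m jog '0 0 0 2.12 -0.04 -2 0.87;0 0 0 2.12 -0.04 -4 0.87;0 0 0 2.12 -0.04 -6 0.87;0 0 0 2.12 -0.04 -6.3 0.87;0 0 0 2.12 -0.04 -6.3 0.87'; python3 -m jog '0 0 0 0 0 -1 0.87;0 0 0 0 0 -2.2 0.87;0 0 0 0 0 -2.8 0.87;0 0 0 0 0 -2.8 0.87;0 0 0 0 0 -2.8 0.6' 20; python3 -m jog '0 0 0 0 0 0 0.5;0 0 0 0 0 0 0.5;0 0 0 0 0 0 0.5;0 0 0 0 0 0 0.5'
```

```text
time_s: 49.3
ee_pos: [504.9, -361.4, 90.9]
ee_rot: [179.9, -0.1, 7.6]
force: [-0.1, 0.0, 0.6]
gripper_width: 79.2
time_s: 49.92
ee_pos: [505.1, -362.4, 21.4]
ee_rot: [179.9, -0.1, 7.5]
force: [-0.1, 0.8, 0.1]
gripper_width: 72.1
time_s: 50.42
ee_pos: [504.6, -362.1, 20.7]
ee_rot: [179.9, -0.1, 7.5]
force: [0.3, -0.1, 6.4]
gripper_width: 57.6
```

```bash
python3 -m jog '0 0 0 0 0 0.5 0.5;0 0 0 0 0 2 0.5;0 0 0 0 0 4 0.5;0 0 0 0 0 6 0.5;0 0 0 0 0 7 0.5'; python3 -m jog '0 0 2 0.3 1.8 0 0.5;0 0 4 0.6 3.6 0 0.5;0 0 6 0.9 5.4 0 0.5;0 0 8 1.2 7.2 0 0.5;0 0 10 1.5 9 0 0.5'; python3 -m jog '0 0 2 0.3 1.6 0 0.5;0 0 4 0.6 3.2 0 0.5;0 0 6 0.9 4.8 0 0.5;0 0 6.9 1.2 6.4 0 0.5;0 0 6.9 1.64 6.86 0 0.5'; python3 -m jog '0 0 0 0 0 0 0.5;0 0 0 0 0 0 0.5;0 0 0 0 0 0 0.5'
```

```text
time_s: 51.05
ee_pos: [504.6, -362.0, 197.8]
ee_rot: [179.8, -0.2, 7.5]
force: [-0.7, -0.3, -3.0]
gripper_width: 57.4
time_s: 51.68
ee_pos: [541.0, -134.9, 194.4]
ee_rot: [-179.9, 0.0, 57.9]
force: [1.5, -0.4, -3.5]
gripper_width: 57.9
time_s: 52.3
ee_pos: [581.9, 37.1, 194.4]
ee_rot: [-179.9, -0.0, 92.2]
force: [0.0, -0.0, -2.8]
gripper_width: 57.6
time_s: 52.68
ee_pos: [582.1, 33.8, 194.6]
ee_rot: [-180.0, 0.0, 91.9]
force: [-0.1, -0.1, -1.6]
gripper_width: 57.5
```

```bash
python3 -m jog '0 0 0 0.03 0 -1.5 0.5;0 0 0 0.03 0 -3 0.5;0 0 0 0.03 0 -4.2 0.5;0 0 0 0.03 0 -4.6 0.5;0 0 0 0.03 0 -4.7 0.5'; python3 -m jog '0 0 0 0 0 -0.06 0.5;0 0 0 0 0 -0.12 0.5;0 0 0 0 0 -0.12 0.5'
```

```text
time_s: 53.3
ee_pos: [583.5, 34.4, 77.3]
ee_rot: [180.0, 0.0, 92.0]
force: [-0.1, -0.4, -2.8]
gripper_width: 57.8
time_s: 53.68
ee_pos: [584.2, 34.8, 75.7]
ee_rot: [179.8, 0.0, 92.0]
force: [-0.6, -1.8, 4.0]
gripper_width: 57.7
```

```bash
python3 -m jog '0 0 0 0 0 0 0.7;0 0 0 0 0 0 0.8;0 0 0 0 0 0 0.8;0 0 0 0 0 1.5 0.8;0 0 0 0 0 4 0.8'; python3 -m jog '0 0 -2 -0.3 -1.8 1 0.87;0 0 -4 -0.6 -3.6 2 0.87;0 0 -6 -0.9 -5.4 3 0.87;0 0 -8 -1.2 -7.2 3 0.87;0 0 -10 -1.5 -9 3 0.87'; python3 -m jog '0 0 -2 -0.5 -1.6 0 0.87;0 0 -4 -1 -3.2 0 0.87;0 0 -6 -1.5 -4.8 0 0.87;0 0 -6.9 -2 -6.4 0 0.87;0 0 -6.9 -2 -6.4 0 0.87';  python3 -m jog '0 0 0 0 0 0 0.87;0 0 0 0 0 0 0.87'; python3 - <<'E'
from h import *
print(env.state()['ee_pos'],env.state()['ee_rot']);im=save('wrist','w5.png')
for d in spotter.trace('jar1','wrist'):
    u,v=np.argwhere(d['region']).mean(0)[::-1];print(np.round(d['box']),round(d['conf'],2),u,v,ray('wrist',u,v,67).round(1))
for c in('scene','side'):
    grab_frame(c)
    for d in spotter.look_for('jar1',c):
        l,t,w,h=d['box'];print(c,np.round(d['box']),round(d['conf'],2),ray(c,l+w/2,t+w*.35,66).round())
E
```

```text
time_s: 54.3
ee_pos: [581.7, 34.9, 172.8]
ee_rot: [-179.7, -0.0, 92.0]
force: [0.7, 0.5, 0.6]
gripper_width: 73.2
time_s: 54.92
ee_pos: [545.5, -191.5, 249.5]
ee_rot: [180.0, -0.0, 41.7]
force: [0.1, -0.3, 0.3]
gripper_width: 79.4
time_s: 55.55
ee_pos: [494.7, -352.5, 248.6]
ee_rot: [180.0, 0.0, 7.3]
force: [-0.4, -0.2, 0.4]
gripper_width: 79.6
time_s: 55.8
ee_pos: [496.1, -349.0, 249.1]
ee_rot: [-180.0, -0.0, 7.6]
force: [0.2, 0.7, -0.0]
gripper_width: 79.3
[ 496.14045368 -349.02958839  249.12109374] [-1.79981805e+02 -2.25822501e-03  7.63262918e+00]
[299.  89.  69.  68.] 0.83 333.0786809372288 125.02748047439977 [ 578.2 -350.1   67. ]
[464. 243.  77.  90.] 0.73 498.33299096138046 275.4841824157765 [ 462.5 -527.    67. ]
[271.  63. 140. 253.] 0.35 336.3078819546659 191.51354136002354 [ 521.7 -361.3   67. ]
scene [217. 180.  19.  30.] 0.88 [ 569. -348.   66.]
scene [338. 263.  26.  29.] 0.74 [555.  96.  66.]
scene [315. 245.  21.  33.] 0.73 [552.  10.  66.]
scene [234. 217. 157. 135.] 0.4 [621.  22.  66.]
scene [298. 280.  20.  32.] 0.32 [661.  42.  66.]
scene [279. 268.  17.  27.] 0.22 [666. -24.  66.]
side [351. 180.  16.  16.] 0.61 [ 561. -328.   66.]
side [285. 238.  -0.   3.] 0.25 [693.  48.  66.]
```

```bash
python3 -m jog '0 0 0 2 -0.04 -1.5 0.87;0 0 0 3.22 -0.04 -3.5 0.87;0 0 0 3.22 -0.04 -5.5 0.87;0 0 0 3.22 -0.04 -6.3 0.87;0 0 0 3.22 -0.04 -6.3 0.87'; python3 -m jog '0 0 0 0 0 -1 0.87;0 0 0 0 0 -2.2 0.87;0 0 0 0 0 -2.85 0.87;0 0 0 0 0 -2.85 0.87;0 0 0 0 0 -2.85 0.6' 20; python3 -m jog '0 0 0 0 0 0 0.5;0 0 0 0 0 0 0.5;0 0 0 0 0 0 0.5;0 0 0 0 0 0 0.5'
```

```text
time_s: 56.72
ee_pos: [575.4, -350.2, 89.5]
ee_rot: [-179.8, 0.2, 7.6]
force: [-0.8, 0.1, 0.5]
gripper_width: 79.6
time_s: 57.35
ee_pos: [577.3, -351.7, 21.9]
ee_rot: [179.9, -0.1, 7.5]
force: [0.2, -0.0, -0.1]
gripper_width: 72.2
time_s: 57.85
ee_pos: [576.8, -351.2, 21.6]
ee_rot: [179.9, -0.1, 7.5]
force: [-1.3, 1.2, 5.6]
gripper_width: 57.8
```

```bash
python3 -m jog '0 0 0 0 0 0.5 0.5;0 0 0 0 0 2 0.5;0 0 0 0 0 4 0.5;0 0 0 0 0 6 0.5;0 0 0 0 0 7 0.5'; python3 -m jog '0 0 2 0 1.3 0 0.5;0 0 4 0 2.6 0 0.5;0 0 6 0 4 0 0.5;0 0 8 0 5.4 0 0.5;0 0 10 0 7 0 0.5'; python3 -m jog '0 0 2 0.1 1.4 0 0.5;0 0 4 0.2 2.8 0 0.5;0 0 6 0.35 4.2 0 0.5;0 0 6.9 0.35 5.55 0 0.5;0 0 6.9 0.35 5.55 0 0.5'; python3 -m jog '0 0 0 0 0 0 0.5;0 0 0 0 0 0 0.5;0 0 0 0 0 0 0.5'
```

```text
time_s: 58.48
ee_pos: [576.9, -351.7, 198.9]
ee_rot: [179.8, -0.2, 7.5]
force: [-0.1, -0.7, -3.6]
gripper_width: 57.7
time_s: 59.1
ee_pos: [575.8, -175.2, 195.1]
ee_rot: [-180.0, 0.0, 57.8]
force: [0.3, -0.4, -2.2]
gripper_width: 57.5
time_s: 59.72
ee_pos: [584.5, -35.3, 195.2]
ee_rot: [-179.9, -0.0, 92.2]
force: [0.7, -0.9, -4.0]
gripper_width: 57.8
time_s: 60.1
ee_pos: [585.0, -38.2, 195.3]
ee_rot: [-180.0, 0.0, 92.0]
force: [0.6, -0.2, -2.9]
gripper_width: 57.5
```

```bash
python3 -m jog '0 0 0 0.03 0 -1.5 0.5;0 0 0 0.03 0 -3 0.5;0 0 0 0.03 0 -4.2 0.5;0 0 0 0.03 0 -4.6 0.5;0 0 0 0.03 0 -4.7 0.5'; python3 -m jog '0 0 0 0 0 -0.06 0.5;0 0 0 0 0 -0.12 0.5;0 0 0 0 0 -0.12 0.5'
```

```text
time_s: 60.72
ee_pos: [586.1, -37.7, 77.9]
ee_rot: [180.0, 0.0, 92.0]
force: [0.8, 1.0, -3.5]
gripper_width: 57.3
time_s: 61.1
ee_pos: [586.8, -37.5, 76.6]
ee_rot: [179.8, 0.0, 92.0]
force: [-1.5, -0.8, 5.1]
gripper_width: 57.7
```

```bash
python3 -m jog '0 0 0 0 0 0 0.7;0 0 0 0 0 0 0.8;0 0 0 0 0 0 0.8;0 0 0 0 0 1.5 0.8;0 0 0 0 0 4 0.8'; python3 -m jog '0 0 0 -1 0.5 0.6 0.8;0 0 0 -3 1 0.6 0.35;0 0 0 -5 2 0.6 0.35;0 0 0 -5.9 2.6 0.6 0.35;0 0 0 -5.9 2.6 0.6 0.35'; python3 -m jog '0 0 0 0 0 0 0.35;0 0 0 0 0 0 0.35'; python3 - <<'E'
from h import *
print(env.state()['ee_pos'],env.state()['ee_rot']);w=save('wrist','w6.png')
im=grab_frame('scene');im2=grab_frame('side')
a=cv2.resize(im[200:350,215:395],(480,400),interpolation=2);b=cv2.resize(im2[170:300,200:330],(320,400),interpolation=2)
cv2.imwrite('pics/v9.png',np.hstack([a,b])[:,:,::-1])
E
```

```text
time_s: 61.72
ee_pos: [584.2, -37.2, 173.5]
ee_rot: [-179.7, -0.0, 92.0]
force: [1.0, -0.7, 0.0]
gripper_width: 72.8
time_s: 62.35
ee_pos: [437.0, 28.2, 190.1]
ee_rot: [180.0, -0.0, 92.1]
force: [0.4, -0.6, -0.6]
gripper_width: 35.3
time_s: 62.6
ee_pos: [439.4, 27.2, 189.8]
ee_rot: [180.0, 0.0, 92.0]
force: [0.7, 0.2, -0.0]
gripper_width: 32.1
[439.38209401  27.22684038 189.75526869] [1.79977319e+02 1.01586244e-02 9.20056510e+01]
```

View pics/v9.png

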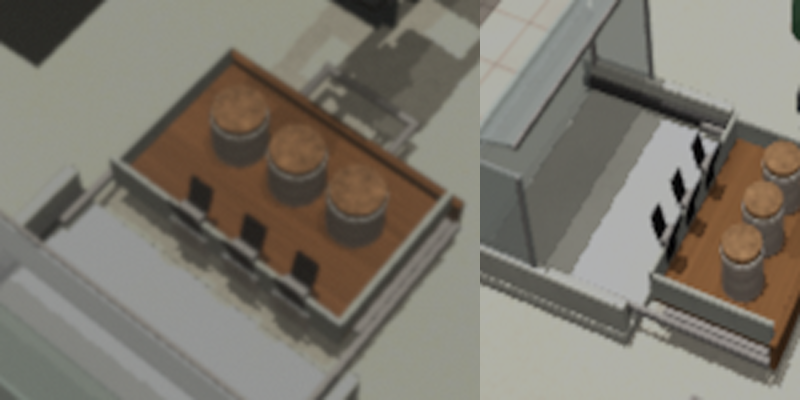

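All three jars stand upright on the board and the three clips are seated. Now grip the handle and slide home slowly.

```bash
python3 -m jog '0 0 0.2 0.46 0.06 -1.5 0.35;0 0 0.2 0.46 0.06 -3 0.35;0 0 0.2 0.46 0.06 -4.8 0.35;0 0 0.2 0.46 0.06 -6.1 0.35;0 0 0.2 0.46 0.06 -6.15 0.35'; python3 -m jog '0 0 0 0 0 0 0.35;0 0 0 0 0 0 0;0 0 0 0 0 0 0;0 0 0 0 0 0 0;0 0 0 0 0 0 0' 20
```

```text
time_s: 63.38
ee_pos: [448.2, 28.9, 34.2]
ee_rot: [-179.7, -0.0, 93.0]
force: [0.2, -0.7, 0.1]
gripper_width: 32.2
time_s: 64.0
ee_pos: [451.5, 29.3, 37.3]
ee_rot: [179.8, -0.0, 93.0]
force: [2.6, -0.2, 6.5]
gripper_width: 9.5
```

Push at about 0.1 m/s with gentle ramps.

```bash
python3 -m jog '0 0 0 0.15 0.01 0 0;0 0 0 0.4 0.02 0 0;0 0 0 0.8 0.03 0 0;0 0 0 1.25 0.05 0 0;0 0 0 1.7 0.06 0 0'; python3 -m jog '0 0 0 0.45 0.02 0 0;0 0 0 0.9 0.03 0 0;0 0 0 1.35 0.05 0 0;0 0 0 1.8 0.06 0 0;0 0 0 2.25 0.08 0 0'; python3 -m jog '0 0 0 0.45 0.02 0 0;0 0 0 0.9 0.03 0 0;0 0 0 1.35 0.05 0 0;0 0 0 1.8 0.06 0 0;0 0 0 2.2 0.08 0 0'
```

```text
time_s: 64.62
ee_pos: [491.6, 30.6, 37.2]
ee_rot: [-179.9, -0.0, 93.0]
force: [-3.3, -0.7, 11.0]
gripper_width: 9.8
time_s: 65.25
ee_pos: [547.8, 32.6, 37.2]
ee_rot: [-179.9, -0.0, 93.0]
force: [-3.2, -1.5, 10.0]
gripper_width: 9.2
time_s: 65.88
ee_pos: [602.9, 34.5, 37.2]
ee_rot: [-179.9, 0.0, 93.0]
force: [-3.2, -0.6, 9.4]
gripper_width: 9.4
```

```bash
python3 -m jog '0 0 0 0.4 0.01 0 0;0 0 0 0.75 0.03 0 0;0 0 0 1.1 0.04 0 0;0 0 0 1.4 0.05 0 0;0 0 0 1.6 0.06 0 0'; python3 -m jog '0 0 0 0.12 0 0 0;0 0 0 0.2 0.01 0 0;0 0 0 0.28 0.01 0 0;0 0 0 0.28 0.01 0 0'
```

```text
time_s: 66.5
ee_pos: [643.0, 35.9, 37.3]
ee_rot: [-179.9, 0.0, 93.0]
force: [-3.1, -0.6, 9.6]
gripper_width: 9.2
time_s: 67.0
ee_pos: [650.1, 36.1, 37.3]
ee_rot: [-180.0, 0.0, 93.0]
force: [-2.1, -1.0, 6.7]
gripper_width: 9.1
```

```bash
python3 -m jog '0 0 0 0.06 0 0 0;0 0 0 0.06 0 0 0.35;0 0 0 0.06 0 0 0.35;0 0 0 0.06 0 0 0.35'; python3 -m jog '0 0 0 -0.1 0 1 0.35;0 0 0 -0.1 0 2.5 0.35;0 0 0 -1 0 4.5 0.35;0 0 0 -3.2 0 6.5 0.35;0 0 0 -5.5 0 8 0.35'; python3 -m jog '0 0 0 -1.2 0 0 0.35;0 0 0 -1.2 0 0 0.35;0 0 0 -1.2 0 0 0.35'; python3 - <<'E'
from h import *
print(env.state()['ee_pos'],env.state()['force']);w=save('wrist','w7.png')
im=grab_frame('scene');im2=grab_frame('side')
a=cv2.resize(im[230:420,180:360],(400,422),interpolation=2);b=cv2.resize(im2[150:290,190:325],(400,422),interpolation=2)
cv2.imwrite('pics/v10.png',np.hstack([a,b])[:,:,::-1])
a=np.radians(1.98);print(proj('wrist',[(650.4,29,55),(648.3,89,55),(652.5,-31,55)]).round(1).tolist())
E
```

```text
time_s: 67.5
ee_pos: [651.7, 36.4, 35.6]
ee_rot: [-179.9, 0.0, 93.1]
force: [-0.3, 0.2, -0.0]
gripper_width: 31.8
time_s: 68.12
ee_pos: [528.4, 36.4, 227.3]
ee_rot: [179.9, 0.0, 93.0]
force: [-0.6, -0.8, 0.2]
gripper_width: 31.8
time_s: 68.5
ee_pos: [500.0, 36.4, 225.8]
ee_rot: [180.0, 0.0, 93.0]
force: [0.7, 0.1, 0.2]
gripper_width: 32.0
[499.96585854  36.44035606 225.82980303] [0.69610082 0.10350178 0.17113726]
[[485.7, 237.1], [495.2, 169.6], [477.0, 298.5]]
```

View pics/v10.png

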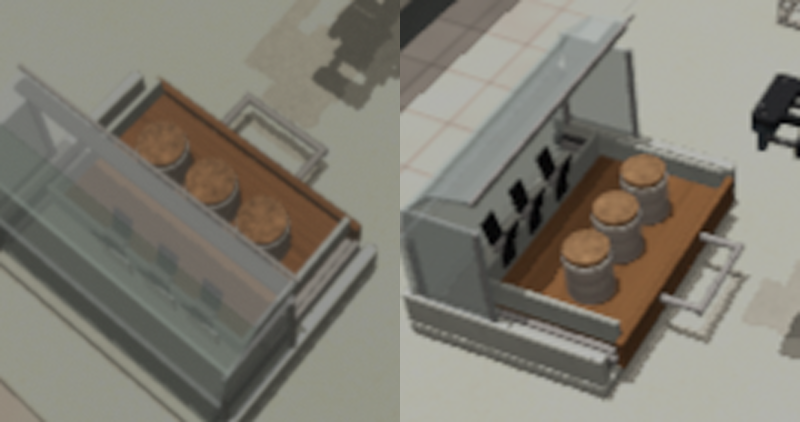

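View pics/w7.png

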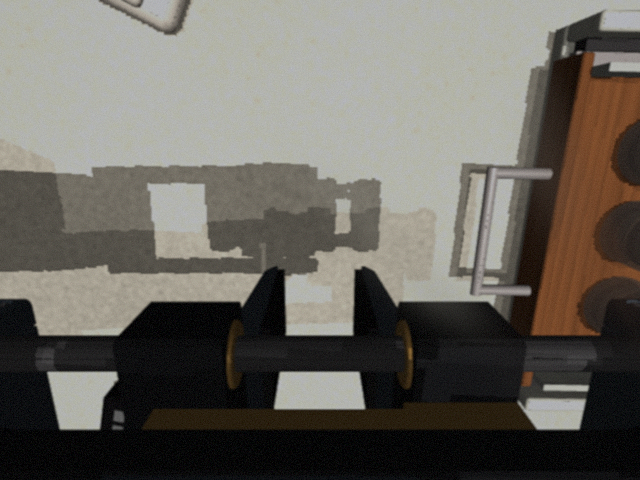

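Handle ends at about (494,168) and (478,294) agree with the predicted home position to about 1 px in the pull direction. Everything stands upright, so I'm handing in.

```bash
python3 -c "
from workcell import env;env.job_done();print(env.state()['time_s'])"
```

```text
the job is handed in; nothing more can be done
the job is handed in; nothing more can be done
```

I ran the shelf out to the stop and home twice while it was empty, then drew it out again. I moved the three black clips onto the price rail, stood the three jars on the board, and slid the loaded shelf home. I handed in at about 68.7 s; the hand-in gives no verdict.

**Last checks, by picture:**
- **Shelf:** the handle matched its predicted home position to about 1 px (roughly 1 mm) in the direction of travel. The gripper read x = 650.1 mm there, against 650.4 mm when it was first pushed home. At release it was pressed in about another 1.5 mm.
- **Clips and jars:** all three jars look upright on the board, and all three clips look shut on the rail with tickets on the glass side. I judged this by eye, with no separate measurement of clip depth or angle.
- **Robot:** the gripper was open, clear of everything and reading almost no force.

**What did not agree or was not clean:**
- **First pull:** I ran on past the outer stop. The pull peaked at about 41 N at the end of that move and forced the fingers open briefly, then I backed off. Each later stroke stopped gently.
- **Sideways position of the shelf:** the camera views differed by about 8 mm, partly because one early wrist picture was taken while the arm was still moving. I placed everything well inside the limits, so this should not matter.
- **Bystanders and decoys:** nothing looked disturbed in the views I saw, but I did not measure the other items on the counter again at the end.

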